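Hang the casting moulds in the trunnion stand and lock it

ROBOT

A 6-joint arm with a two-finger parallel gripper is mounted at the origin on a cart in front of the work surface, level with it; the furniture and walls round the work are solid. World frame = base frame: x ahead of the robot, y to its left, z up, the work surface at z = 0. Lengths are in m, angles in rad, forces in N, time in s.
With the tool pointing down it reaches from about 0.35 to 0.975 m from the base axis. Payload 4.9 kg.
Tool frame: the origin (TCP) lies midway between the tips of the shut fingers; the grasp point (between the pads) lies 19 mm behind it; z points along the fingers, y is the direction in which the jaws open and shut (so a half turn about z gives the same grasp; the last joint's range is limited). The gripper opens to 85 mm and grips with 20 to 120 N. Pads are 22 mm wide; open, the fingers measure 114 mm over their backs; the gripper's body (76 mm by 85 mm) begins 54 mm behind the grasp point. The pads swing forward as they close: fully open they stand 13 mm farther back than shut.
Start: joints at [1.057, 0.053, 1.613, -0, 1.476, -0.119], TCP at [0.24, 0.577, 0.231] pointing down, gripper open.
Joint ranges: [-3.01, 3.01], [-1.01, 2.22], [0.06, 2.58], [-1.02, 4.17], [0.09, 2.62], [-3.14, 3.14]. Speed limits (rad/s): [2.57, 2.57, 3.14, 3.14, 3.14, 3.14].

INTERFACE

Orientations are given as a rotation vector (axis times angle).
In Python, from station import ctrl gives the robot as it stands.
- The arm moves only by the tool drive_tool, never from a script. Its argument "moves" is one flat list of numbers, 7 for each row, row after row: the turn, a rotation vector about the world's x, y, z in degrees, then the shift along the world's x, y, z in m, then the closure, from 0 (fully open) to 1 (shut). A call has exactly 5 rows; each row shifts and turns the commanded pose from where the row before left it; what a row does not reach is not made up. A row lasts 1/8 s, in which the tool goes at most 62.5 mm and 10.7 degrees, less where a joint would pass 70% of its speed; a pose out of reach is approached as far as the arm can. A call is refused whole if a number of a shift passes 0.0625 or a number of a turn 10.7, either way. A call with a gripper value outside its range is refused whole. The fingers move at their own pace and stop on an object; "newtons" is the grip in N (left out, the last holds). Time passes only in rows, so rows that do not move let the fingers close, or fill a call up. It gives the time, the measured TCP pose, the force and the opening at its end, in the units of the state.
- ctrl.get_obs(): the state, without advancing time (a new reading comes with each control period).
- ctrl.get_image(name): name is "scene" or "side" or "wrist"; returns the picture (384x512x3 uint8, red, green, blue); there is no depth.
- ctrl.get_calibration(name): a dict with "fx", "fy", "cx", "cy" (pixels), "rvec" (rotation vector, rad) and "tvec" (3), from world to camera coordinates, as OpenCV has them; the wrist camera has in their place "T_tool_cam" (4x4, takes a point from camera to tool coordinates, whose origin is the TCP and whose axes are the flange's). Camera axes: x right, y down, z forward; pixel columns grow to the right and rows downward; lengths in m; the calibration is good to about 2 mm. A picture is of the moment at which its call begins: read the wrist's pose just before it. get_calibration takes no time and is no camera call.
- ctrl.finish_job(): hands the job in, once; it reports no verdict.
The state is a dict: "t": time; "q": joint angles; "dq": joint speeds; "effort": joint torques, N m; "tool_pos": TCP position; "tool_rot": TCP orientation; "contact_force": force on the tool from outside, world axes, zero at the start; "wrist_torque": the same for the moment, N m; "opening": finger opening in m.
Only numpy, scipy, OpenCV 4.12 (cv2) and the standard library are available. Lean on these libraries where they do the work, as an engineer would, in place of code of your own. Each camera call takes 0.05 s, during which the arm holds its last target.

TASK

Swing the black-knobbed handle of the trunnion stand fully open, then hang every casting mould on the table in the stand, each in a pair of slots of its own, lowered until both of its pins rest on the bottom of the slots and it hangs upright. When all of them are in, swing the handle back fully closed so that the hooks lock the pins in, and leave the other things on the table where they are.

Things in the scene. Friction and masses are not known exactly. Their poses are not given: they have to be found in the camera images.
- stand: fixed steel stand on a grey base plate 130 (x) x 320 (y) x 10 mm. Origin on the table under the middle of its two slotted plates, z up; yaw varies. The upright plates run along its y, 8 mm thick, y -115 to +115 mm, inner faces at x = -35 and +35, tops 70 mm above the table. Three slot pairs, see the seats. At its -y end a grey housing 72 mm tall carries the handle.
- seat_0 (a point): slot pair at y = -75 mm of the stand: midway between the plates, at the height of a seated mould's axle centre (50 mm above the table); axes as the stand's. Each slot is open at the top, 12 mm wide, its floor 46 mm above the table, its mouth flared to 24 mm over the top 10 mm.
- seat_1 (a point): the same for the middle slot pair
- seat_2 (a point): the same for the slot pair at y = +75 mm
- lock_handle (a joint): quarter-turn handle, vertical axis. 0 = closed stop (arm points to the stand's -x), 1.571 = open stop (arm points to the stand's -y, away from the slots); grows counter-clockwise seen from above. Stays where it is left; takes about 1.5 N at the knob.
- lock_hinge (a point): point on the handle's axis, 100 mm above the table, at stand x = 0, y = -173 mm
- handle_grip (a point): on the axis of the upright round black knob at the end of the handle's arm, 75 mm from the hinge axis; knob 20 mm in diameter, standing from 94 to 126 mm above the table (this point at 111 mm); the arm below it is a flat bar 16 mm wide, its top 86 mm above the table
- mould_a: casting mould, about 0.32 kg: aluminium block 60 (x) x 44 (y) x 44 mm, origin at the centre of its underside. An 8 mm round axle pin along x, 32 mm above the underside, reaches to x = -54 and +54. On top a dark lifting tang 30 (x) x 14 (y) mm, 44 to 84 mm above the underside, to grip across its 14 mm. Same either way round; starts upright.
- mould_b: casting mould like mould_a; may be absent. Hung, a mould's block has 5 mm to spare to each plate, and its underside hangs 18 mm above the table, 8 mm clear of the base plate.
- mould_c: casting mould like mould_a; two or three of the moulds are present, any of them may be absent
- mould_a_axle (a point): middle of mould_a's axle, 32 mm above its underside
- mould_b_axle (a point): middle of mould_b's axle
- mould_c_axle (a point): middle of mould_c's axle
- side_cutters: blue-handled side cutters 128 mm long lying on the table, bystander
- needle_file: needle file with a white handle, 179 mm long, lying on the table, bystander
- masking_roll: roll of masking tape 104 mm across, 25 mm high, bystander
- keeper (a joint): dark slide outside the plates with a hook per slot, driven by the handle. 0 = closed, hooks over the slots (57 to 64 mm above the table) so that no pin can enter or leave; 0.020 m = open, hooks 20 mm aside toward the stand's +y, slots free
There are look-alikes about, which are no part of the job. Leave any blue look-alike of the mould_c alone.

How it is judged:
On the way, in this order (a step that is already met when the one before it is completed fails the run):
1. the handle is swung fully open (value of joint lock_handle above 1.42 rad), for 0.2 s.
2. every mould hangs in a slot pair, both pins bottomed, let go, with the handle still open ((horizontal distance between mould_a_axle and seat_0 below 0.01 m or horizontal distance between mould_a_axle and seat_1 below 0.01 m or horizontal distance between mould_a_axle and seat_2 below 0.01 m) and z of mould_a_axle in the frame of seat_0 between -0.004 and 0.002 m and angle between the x axis of each of mould_a, mould_b, mould_c and the x axis of stand, either way round below 0.04 rad and angle between each of mould_a, mould_b, mould_c's own z axis and vertical below 0.4 rad and linear speed of each of mould_a, mould_b, mould_c below 0.03 m/s and (horizontal distance between mould_b_axle and seat_0 below 0.01 m or horizontal distance between mould_b_axle and seat_1 below 0.01 m or horizontal distance between mould_b_axle and seat_2 below 0.01 m) and z of mould_b_axle in the frame of seat_0 between -0.004 and 0.002 m and (horizontal distance between mould_c_axle and seat_0 below 0.01 m or horizontal distance between mould_c_axle and seat_1 below 0.01 m or horizontal distance between mould_c_axle and seat_2 below 0.01 m) and z of mould_c_axle in the frame of seat_0 between -0.004 and 0.002 m and value of joint lock_handle above 1.2 rad and contact force between each of mould_a, mould_b, mould_c and the fingers below 0.1 N), for 0.3 s.
3. the handle is swung fully closed (value of joint lock_handle below 0.15 rad), for 0.2 s.
At the end, for the whole second after the job is handed in: Every mould present hangs at rest in a slot pair of the stand: middle of its axle within 10 mm sideways of a seat point and no more than 2 mm above it, axle parallel to the stand's x axis within 0.04 rad (both ends down), block upright within 0.4 rad; handle within 0.15 rad of its closed stop ((horizontal distance between mould_a_axle and seat_0 below 0.01 m or horizontal distance between mould_a_axle and seat_1 below 0.01 m or horizontal distance between mould_a_axle and seat_2 below 0.01 m) and z of mould_a_axle in the frame of seat_0 between -0.004 and 0.002 m and angle between the x axis of each of mould_a, mould_b, mould_c and the x axis of stand, either way round below 0.04 rad and angle between each of mould_a, mould_b, mould_c's own z axis and vertical below 0.4 rad and linear speed of each of mould_a, mould_b, mould_c below 0.03 m/s and (horizontal distance between mould_b_axle and seat_0 below 0.01 m or horizontal distance between mould_b_axle and seat_1 below 0.01 m or horizontal distance between mould_b_axle and seat_2 below 0.01 m) and z of mould_b_axle in the frame of seat_0 between -0.004 and 0.002 m and (horizontal distance between mould_c_axle and seat_0 below 0.01 m or horizontal distance between mould_c_axle and seat_1 below 0.01 m or horizontal distance between mould_c_axle and seat_2 below 0.01 m) and z of mould_c_axle in the frame of seat_0 between -0.004 and 0.002 m and value of joint lock_handle below 0.15 rad); the robot touches nothing.
It fails at once if another thing on the table is shoved more than 6 cm away (distance of any of side_cutters, needle_file, masking_roll from where it was at the start of the episode above 0.06 m).
Of mould_a, mould_b, mould_c only 2 to 3 are there at a start; the rules pass over those that are not, and their reading is None.
At some moment in a run one of mould_a, mould_b, mould_c may be knocked a few centimetres aside while the robot is not near it.
It also fails if it takes over 210 s, if anything falls off the work surface, if the arm or the gripper's body presses on something with over 40 N, if the wrist force passes 120 N, or if a joint passes its speed limit or range.

## Working session

There is one attempt and no reset: what is moved stays moved. The work goes in short steps, Python scripts to look and compute and a tool call to move; the robot and the scene stay as the last step left them, time stands still between calls to the robot, and variables do not carry over. Pictures are saved under pics/ and viewed, and the job is handed in when it is done.

Besides the shell and the picture viewer there is one more tool, called in YAML: its name, and indented under it one key for each argument. drive_tool: Moves the arm, as the interface text tells. Its arguments: {"type":"object","properties":{"moves":{"type":"array","items":{"type":"number"}},"newtons":{"type":"number"}},"required":["moves"]}

```bash
mkdir -p pics; ls
python3 - <<'E'
from station import ctrl
import cv2
print(ctrl.get_obs())
for n in ["scene","side","wrist"]:
    print(n,ctrl.get_calibration(n))
    im=ctrl.get_image(n); cv2.imwrite(f"pics/{n}0.png",cv2.resize(im[:,:,::-1],None,fx=1.5,fy=1.5,interpolation=cv2.INTER_CUBIC))
E
```

```text
pics
{'t': 0.0, 'q': array([ 1.05700989e+00,  5.33800777e-02,  1.61428171e+00,  1.41441929e-05,
        1.47600380e+00, -1.18943350e-01]), 'dq': array([-3.70489557e-04, -4.97831610e-04,  8.46945687e-04, -9.33666576e-05,
        3.60293267e-04, -8.81754112e-04]), 'effort': array([ 3.39170847e-04, -3.93660235e+01, -3.70183825e+01, -1.05793240e-04,
        6.68768131e-03, -2.85166003e-06]), 'tool_pos': array([0.24007171, 0.57638338, 0.23005597]), 'tool_rot': array([-0.61606972, -3.07992162,  0.00308703]), 'contact_force': array([-0.06151402, -0.08197211, -0.59043255]), 'wrist_torque': array([0.01640751, 0.03829607, 0.0416397 ]), 'opening': 0.08549231342066099}
scene {'fx': 376.04873246818966, 'fy': 376.04873246818966, 'cx': 257.25045838270427, 'cy': 201.18583061336665, 'rvec': array([ 2.10468968, -0.64269346,  0.36157847]), 'tvec': array([-0.39225227,  0.23352056,  1.15468789])}
side {'fx': 486.4859460531352, 'fy': 486.4859460531352, 'cx': 257.0388712686172, 'cy': 187.9123751951722, 'rvec': array([ 0.25876665, -2.53264196,  1.68852015]), 'tvec': array([0.50181816, 0.11119566, 1.68590681])}
wrist {'fx': 309.081615884898, 'fy': 309.081615884898, 'cx': 254.70418671732656, 'cy': 190.08177213962665, 'T_tool_cam': array([[ 6.11968741e-04, -9.60092897e-01, -2.79680631e-01,
         7.21396410e-02],
       [ 9.99999746e-01,  4.85723852e-04,  5.20695929e-04,
        -6.40535368e-04],
       [-3.64068910e-04, -2.79680879e-01,  9.60092950e-01,
        -1.43294731e-01],
       [ 0.00000000e+00,  0.00000000e+00,  0.00000000e+00,
         1.00000000e+00]])}
```

View pics/scene0.png

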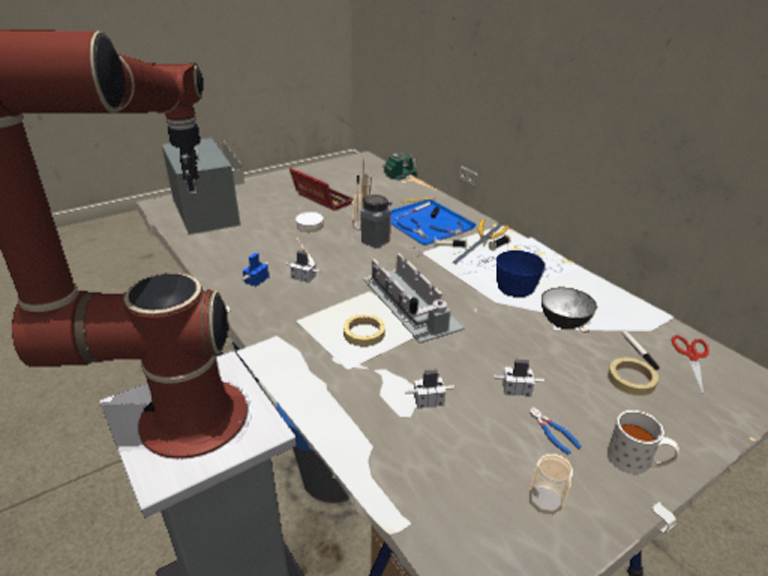

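View pics/side0.png

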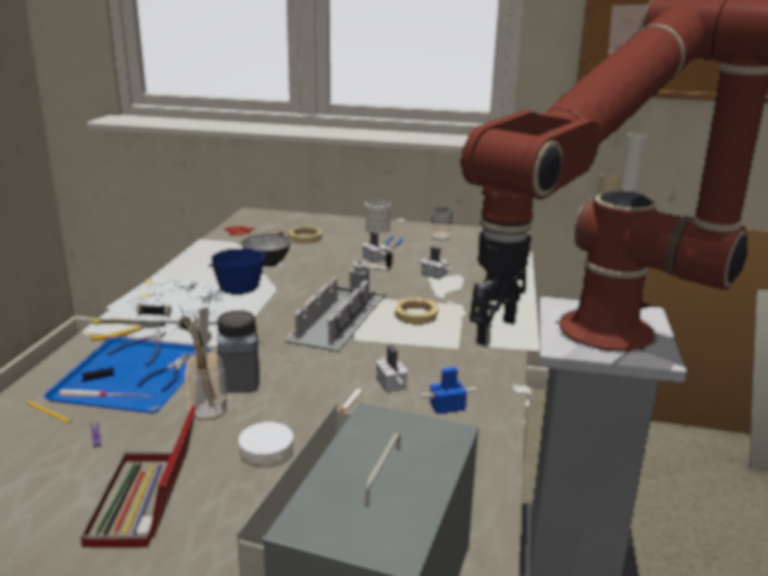

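View pics/wrist0.png

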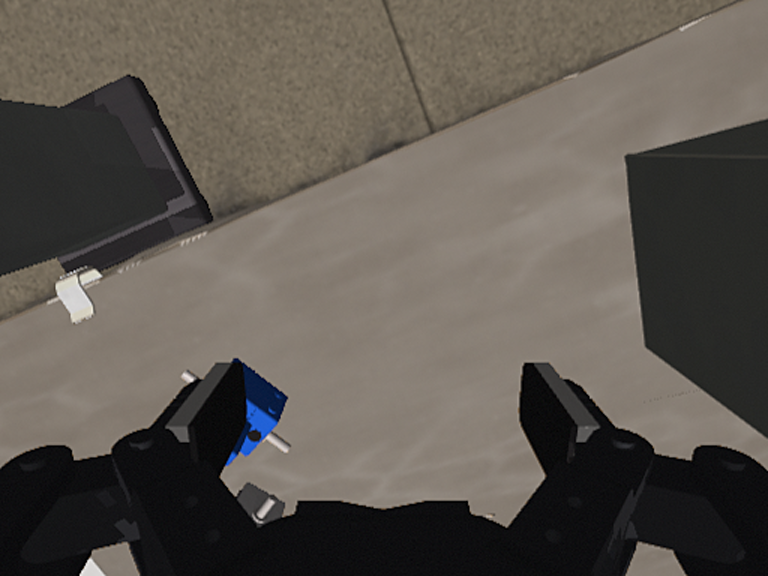

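The scene shows three aluminium moulds at 1.5x pixels (303,263), (430,388) and (518,378). The blue look-alike is at (256,268) and the stand at (410,300). I'll enlarge these.

```bash
cat > h.py <<'E'
from station import ctrl
import cv2,numpy as np
from scipy.spatial.transform import Rotation as R
def cam(n,obs=None):
    c=ctrl.get_calibration(n);K=np.array([[c['fx'],0,c['cx']],[0,c['fy'],c['cy']],[0,0,1]])
    if n=='wrist':
        obs=obs or ctrl.get_obs()
        T=np.eye(4);T[:3,:3]=R.from_rotvec(obs['tool_rot']).as_matrix();T[:3,3]=obs['tool_pos']
        M=np.linalg.inv(T@c['T_tool_cam'])
    else:
        M=np.eye(4);M[:3,:3]=cv2.Rodrigues(c['rvec'])[0];M[:3,3]=c['tvec']
    return K,M
def proj(KM,P):
    K,M=KM;P=np.atleast_2d(P);q=P@M[:3,:3].T+M[:3,3];q=q@K.T;return q[:,:2]/q[:,2:]
def onz(KM,uv,z):
    K,M=KM;d=M[:3,:3].T@np.linalg.solve(K,[uv[0],uv[1],1]);o=-M[:3,:3].T@M[:3,3];return o+d*(z-o[2])/d[2]
def crop(im,x0,y0,x1,y1,s,name):
    cv2.imwrite("pics/"+name,cv2.resize(im[y0:y1,x0:x1,::-1],None,fx=s,fy=s,interpolation=cv2.INTER_CUBIC))
E
python3 - <<'E'
from h import *
im=ctrl.get_image("scene"); cv2.imwrite("s.png",im)
crop(im,155,140,315,240,5,"c1.png")
crop(im,260,220,400,300,5,"c2.png")
im=ctrl.get_image("side")
crop(im,180,130,320,270,5,"c3.png") if 0 else crop(im,180,130,330,240,5,"c3.png")
E
```

```text
(no output)
```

View pics/c1.png

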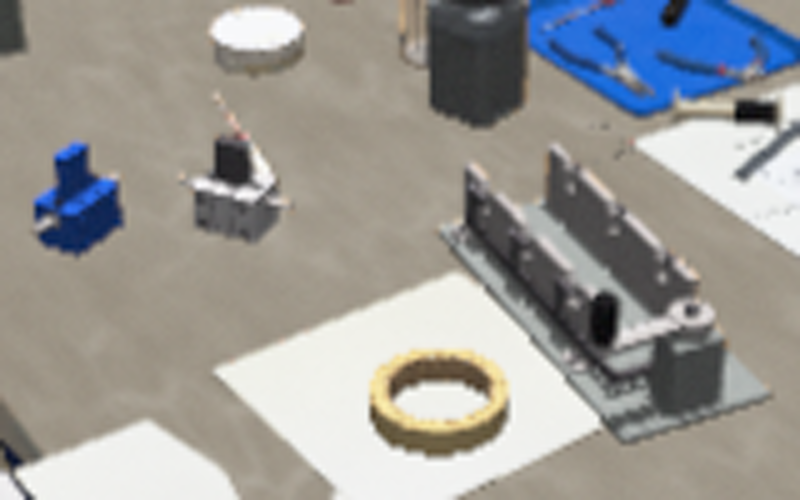

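View pics/c2.png

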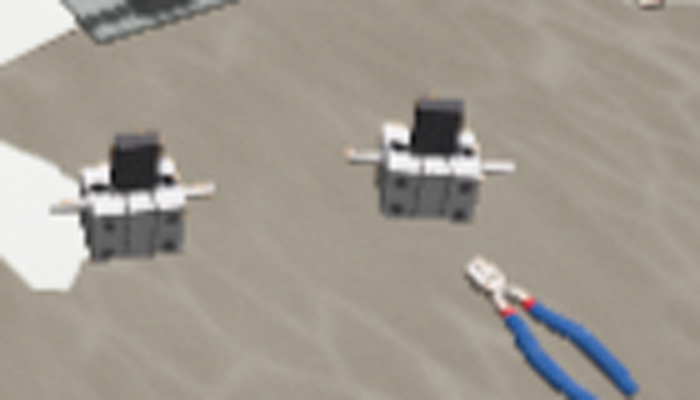

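View pics/c3.png

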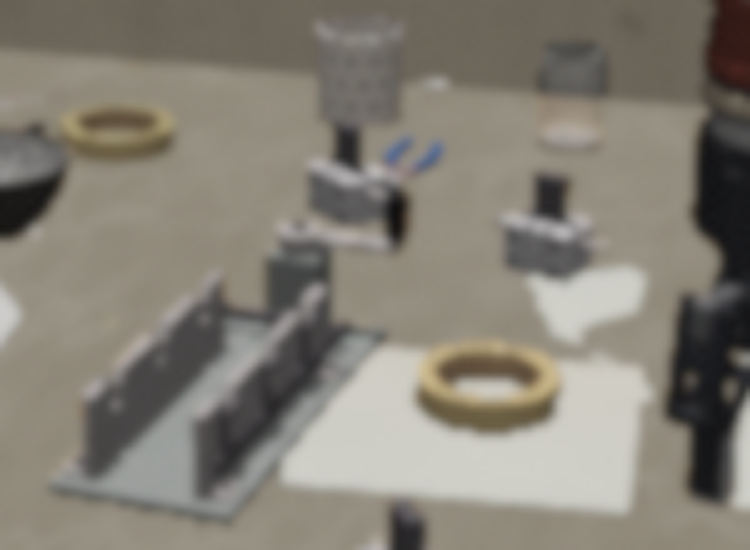

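Three silver moulds are present. The needle file lies just behind the far-left one. Now rough positions.

Run:
```python
from h import *
S=cam("scene");D=cam("side")
f=lambda u,v,z:print((u,v),onz(S,(155+u/5,140+v/5),z).round(3))
g=lambda u,v,z:print((u,v),onz(S,(260+u/5,220+v/5),z).round(3))
h=lambda u,v,z:print('side',(u,v),onz(D,(180+u/5,130+v/5),z).round(3))
print('knob top,hinge');f(603,297,.126);f(692,308,.1);h(397,190,.126)
print('base corners');f(770,393,.005);f(625,440,.005);f(440,232,.005);h(55,487,.005);h(230,520,.005)
print('plate ends near+far top');f(470,165,.07);f(555,147,.07);f(697,265,.07)
print('mould a: tang top, pins');f(233,138,.084);f(185,180,.032);f(288,203,.032)
print('blue');f(72,148,.084)
print('mould b');g(138,137,.084);g(55,208,.032);g(210,190,.032);
print('mould c');g(440,103,.084);g(350,155,.032);g(512,167,.032)
h(347,128,.084);h(550,180,.084);h(405,510,.084)
print('roll');f(440,400,.012)
```

```text
knob top,hinge
(603, 297) [ 0.516 -0.05   0.126]
(692, 308) [ 0.584 -0.066  0.1  ]
side (397, 190) [ 0.515 -0.053  0.126]
base corners
(770, 393) [ 0.655 -0.082  0.005]
(625, 440) [ 0.53  -0.067  0.005]
(440, 232) [0.569 0.24  0.005]
side (55, 487) [0.687 0.229 0.005]
side (230, 520) [0.565 0.247 0.005]
plate ends near+far top
(470, 165) [0.59  0.227 0.07 ]
(555, 147) [0.666 0.214 0.07 ]
(697, 265) [0.653 0.009 0.07 ]
mould a: tang top, pins
(233, 138) [0.437 0.349 0.084]
(185, 180) [0.409 0.391 0.032]
(288, 203) [0.464 0.311 0.032]
blue
(72, 148) [0.319 0.405 0.084]
mould b
(138, 137) [ 0.429 -0.231  0.084]
(55, 208) [ 0.383 -0.21   0.032]
(210, 190) [ 0.475 -0.252  0.032]
mould c
(440, 103) [ 0.608 -0.311  0.084]
(350, 155) [ 0.572 -0.277  0.032]
(512, 167) [ 0.652 -0.343  0.032]
side (347, 128) [ 0.603 -0.3    0.084]
side (550, 180) [ 0.422 -0.216  0.084]
side (405, 510) [0.433 0.355 0.084]
roll
(440, 400) [0.439 0.038 0.012]
```

The stand's yaw is about -7°, with its origin near (0.606, 0.106). Next I move over it and look with the wrist camera.

drive_tool:
  moves: [0,0,1.5,0.03,-0.05,0.02,0,0,0,1.5,0.03,-0.05,0.02,0,0,0,1.5,0.03,-0.05,0.02,0,0,0,1.5,0.03,-0.05,0.02,0,0,0,1.5,0.03,-0.05,0.01,0]

```text
t: 0.88
tool_pos: [0.3913, 0.3254, 0.3229]
tool_rot: [0.411, 3.112, 0.002]
contact_force: [1.0, 0.6, -0.3]
opening: 0.0852
```

drive_tool:
  moves: [0,0,1.5,0.03,-0.05,0.01,0,0,0,1.5,0.03,-0.05,0.01,0,0,0,1.5,0.03,-0.05,0.01,0,0,0,1.5,0.03,-0.05,0,0,0,0,1.5,0.03,-0.05,0,0]

```text
t: 1.5
tool_pos: [0.5411, 0.0751, 0.3516]
tool_rot: [0.208, 3.134, 0.0]
contact_force: [0.7, 0.3, 0.4]
opening: 0.0852
```

Run:
```python
from h import *
o=ctrl.get_obs();print(o['t'],o['tool_pos'],o['tool_rot'],o['dq'].round(3))
im=ctrl.get_image("wrist");np.savez("w1.npz",im=im,p=o['tool_pos'],r=o['tool_rot'])
crop(im,0,0,512,384,1.5,"w1.png")
```

```text
1.5 [0.54113675 0.07510366 0.35163249] [2.07618351e-01 3.13377865e+00 4.37449155e-04] [-0.772  0.399 -0.336  0.002 -0.057 -0.976]
```

View pics/w1.png

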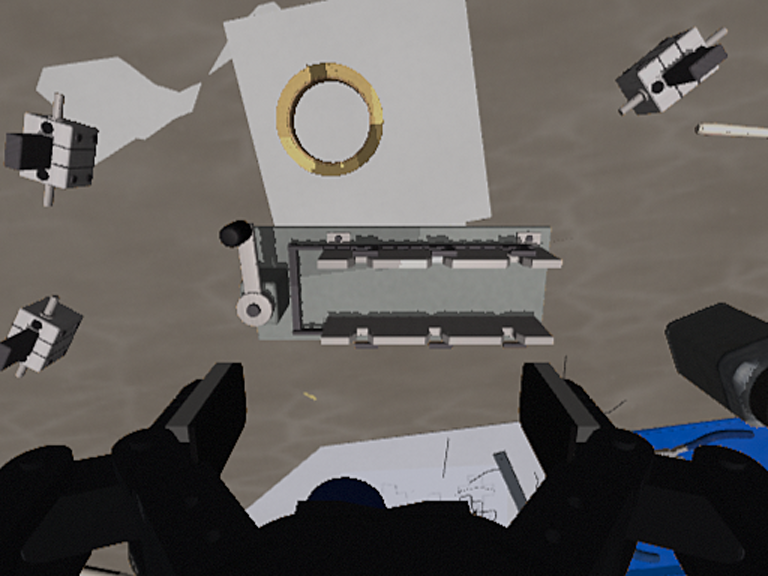

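The view shows the stand, all three moulds, the roll and the file. The arm was still moving, so I'll retake it settled and enlarge.

Run:
```python
from h import *
for i in range(6): ctrl.get_image("scene"); 
o=ctrl.get_obs();print(o['t'],o['tool_pos'],o['tool_rot'],abs(o['dq']).max())
im=ctrl.get_image("wrist");np.savez("w1.npz",im=im,p=o['tool_pos'],r=o['tool_rot'])
crop(im,130,130,390,250,3,"w1a.png")
crop(im,0,0,512,384,1.5,"w1b.png")
```

```text
1.85 [0.53992232 0.07795195 0.35138762] [2.06543426e-01 3.13473838e+00 4.29818811e-04] 0.009589315077145144
```

View pics/w1a.png

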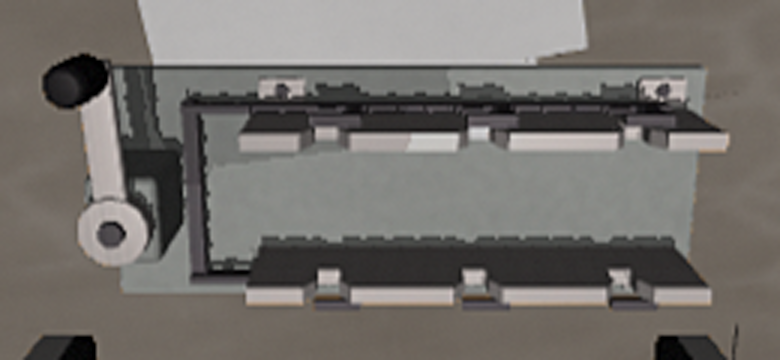

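View pics/w1b.png

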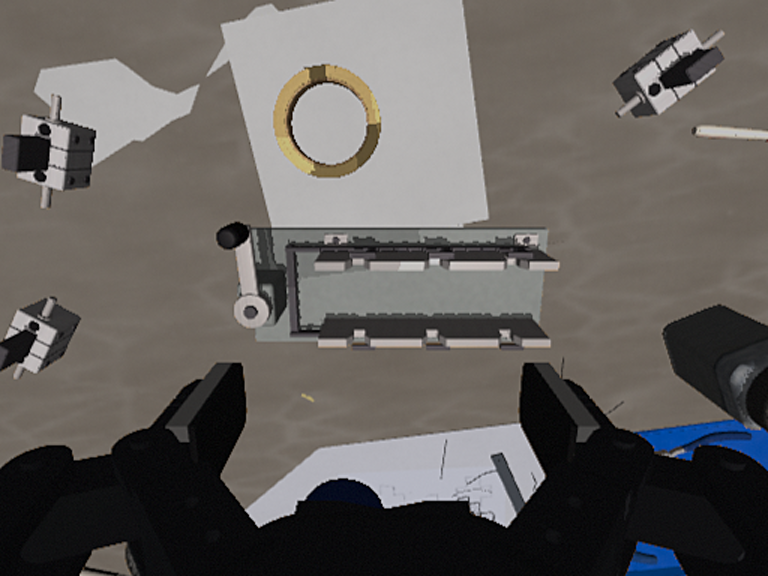

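```bash
cat > fit.py <<'E'
from h import *
from scipy.optimize import least_squares
d=np.load("w1.npz");W=cam("wrist",dict(tool_rot=d['r'],tool_pos=d['p']))
pts=[(239,151,-.035,-.115),(729,150,-.035,.115),(247,288,.035,-.115),(711,288,.035,.115),(247,305,.043,-.115),(710,305,.043,.115),
(327,297,.039,-.075),(482.5,297,.039,0),(633.5,297,.039,.075),(324,141,-.039,-.075),(485.5,141,-.039,0),(644,141,-.039,.075)]
P=np.array([[x,y,.07] for _,_,x,y in pts]);U=np.array([[130+u/3,130+v/3] for u,v,_,_ in pts])
def tr(p,L):
    c,s=np.cos(p[2]),np.sin(p[2]);L=np.atleast_2d(L);return np.c_[p[0]+c*L[:,0]-s*L[:,1],p[1]+s*L[:,0]+c*L[:,1],L[:,2]]
if __name__=="__main__":
    r=least_squares(lambda p:(proj(W,tr(p,P))-U).ravel(),[.606,.106,-.12]);p=r.x
    print(p,np.degrees(p[2]));print((r.fun.reshape(-1,2)*3).round(1))
    r2=least_squares(lambda q:(proj(W,tr(q,P+[0,0,q[3]]))-U).ravel(),[.606,.106,-.12,0]);print("with z",r2.x)
    for n,L in dict(hinge=[0,-.173,.1],knobc=[-.075,-.173,.126],knobo=[0,-.248,.111],s0=[0,-.075,.05],s1=[0,0,.05],s2=[0,.075,.05],base=[-.065,.115,.01]).items():
        w=tr(p,L)[0];print(n,w.round(4),((proj(W,w)[0]-130)*3).round(),'scene',((proj(cam('scene'),w)[0]-[155,140])*5).round())
    # moulds: pins at z=.032, tang top at .084
    f=lambda u,v,z:onz(W,(u/1.5,v/1.5),z).round(4)
    print('b pins',f(55,97,.032),f(46,205,.032)); print('c pins',f(52,299,.032),f(18,375,.032)); print('a pins',f(720,33,.032),f(617,115,.032))
    print('roll',f(328,120,.025),'file',f(695,130,0))
E
python3 fit.py
```

```text
[ 0.61816658  0.12017745 -0.13010983] -7.454744335942971
[[ 2.1  0.1]
 [-1.4  0.7]
 [-0.1  0.5]
 [ 1.6  0. ]
 [ 0.6 -1.6]
 [ 1.  -2. ]
 [ 1.  -1.1]
 [-3.  -1.3]
 [-2.5 -1.4]
 [ 1.6  1.8]
 [-0.8  1.7]
 [-0.3  1.5]]
with z [ 0.6175123   0.12003173 -0.13022089  0.00188216]
hinge [ 0.5957 -0.0514  0.1   ] [107. 243.] scene [692. 293.]
knobc [ 0.5214 -0.0416  0.126 ] [74. 90.] scene [602. 289.]
knobo [ 0.586  -0.1257  0.111 ] [-70. 252.] scene [751. 336.]
s0 [0.6084 0.0458 0.05  ] [329. 208.] scene [620. 282.]
s1 [0.6182 0.1202 0.05  ] [478. 208.] scene [574. 235.]
s2 [0.6279 0.1945 0.05  ] [626. 208.] scene [530. 190.]
base [0.5686 0.2426 0.01  ] [692.  67.] scene [438. 226.]
b pins [ 0.3817 -0.2078  0.032 ] [ 0.4766 -0.2491  0.032 ]
c pins [ 0.5717 -0.2753  0.032 ] [ 0.6517 -0.3412  0.032 ]
a pins [0.4079 0.4012 0.032 ] [0.4658 0.3102 0.032 ]
roll [0.4342 0.0397 0.025 ] file [0.4904 0.4042 0.    ]
```

The fit is good to about 1 mm, putting the knob at (0.521, -0.042). I'll go above it with the jaws turned 45°.

drive_tool:
  moves: [0,0,9,-0.004,-0.024,-0.038,0,0,0,9,-0.004,-0.024,-0.038,0,0,0,9,-0.004,-0.024,-0.038,0.2,0,0,9,-0.004,-0.024,-0.038,0.3,0,0,9,-0.003,-0.024,-0.038,0.3]

```text
t: 2.52
tool_pos: [0.5211, -0.0425, 0.1605]
tool_rot: [-1.017, 2.971, -0.001]
contact_force: [0.9, 0.1, 0.2]
opening: 0.0601
```

```bash
cat > look.py <<'E'
from h import *
import sys
for i in range(int(sys.argv[2]) if len(sys.argv)>2 else 4): ctrl.get_image("scene")
o=ctrl.get_obs();a=R.from_rotvec(o['tool_rot']).as_matrix()
print(round(o['t'],2),o['tool_pos'].round(4),'jaw',np.degrees(np.arctan2(a[1,1],a[0,1])).round(2),'tz',a[:,2].round(4),'f',o['contact_force'].round(1),'op',o['opening'].round(4),'q',o['q'].round(2))
im=ctrl.get_image("wrist");np.savez("w_last.npz",im=im,p=o['tool_pos'],r=o['tool_rot']);crop(im,0,0,512,384,1.5,sys.argv[1])
E
python3 look.py k1.png
```

```text
Traceback (most recent call last):
  File "look.py", line 5, in <module>
    print(round(o['t'],2),o['tool_pos'].round(4),'jaw',np.degrees(np.arctan2(a[1,1],a[0,1])).round(2),'tz',a[:,2].round(4),'f',o['contact_force'].round(1),'op',o['opening'].round(4),'q',o['q'].round(2))
                                                                                                                                                                ^^^^^^^^^^^^^^^^^^
AttributeError: 'float' object has no attribute 'round'
```

```bash
sed -i "s/o\['opening'\].round(4)/round(o['opening'],4)/" look.py; python3 look.py k1.png 1
```

```text
2.77 [ 0.5222 -0.0421  0.1629] jaw 127.35 tz [ 0.0022 -0.     -1.    ] f [0.3 0.1 0.1] op 0.0599 q [-0.22 -0.14  1.92  0.    1.36 -2.45]
```

View pics/k1.png

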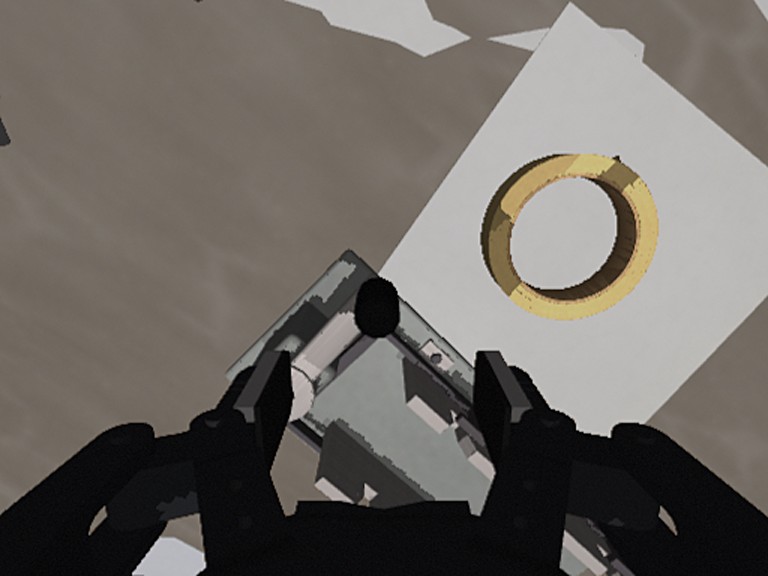

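Run:
```python
from h import *
d=np.load("w_last.npz");W=cam("wrist",dict(tool_rot=d['r'],tool_pos=d['p']))
print(proj(W,[[.5214,-.0416,.126],[.5214,-.0416,.094]])*1.5)
print(onz(W,(378/1.5,297/1.5),.126))
```

```text
[[382.58313812 329.52460574]
 [382.61111651 304.77062101]]
[ 0.51123969 -0.05172119  0.126     ]
```

Run:
```python
from h import *
d=np.load("w_last.npz");im=d['im'];im=np.clip(im[170:260,200:310].astype(float)*2.5,0,255).astype(np.uint8)
crop(im,0,0,110,90,7,"k1c.png")
d=np.load("w1.npz");im=d['im'];im=np.clip(im[140:225,135:200].astype(float)*2.5,0,255).astype(np.uint8)
crop(im,0,0,65,85,7,"k1d.png")
```

```text
(no output)
```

View pics/k1c.png

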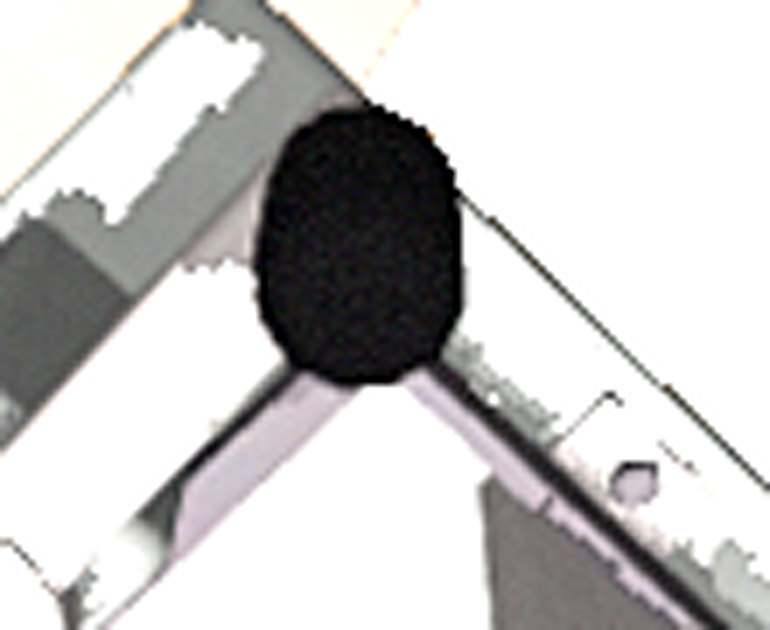

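View pics/k1d.png

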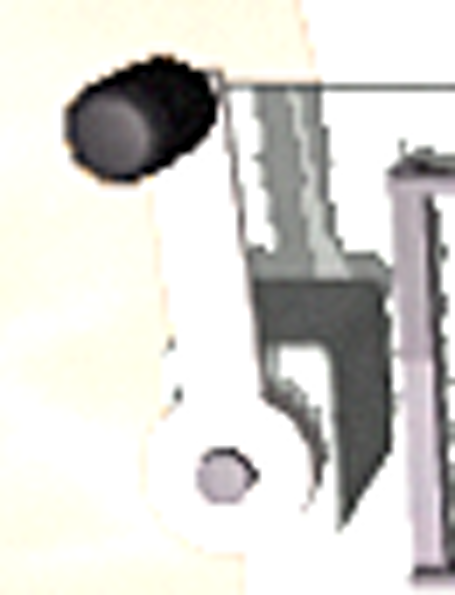

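The knob sits at about (0.520, -0.046). I'll lower and close on it.

drive_tool:
  moves: [0,0,0,-0.0025,-0.0035,-0.025,0.3,0,0,0,0,0,-0.03,0.3,0,0,0,0,0,-0.014,0.3,0,0,0,0,0,0,1,0,0,0,0,0,0,1]
  newtons: 30

```text
t: 3.45
tool_pos: [0.5201, -0.0466, 0.0941]
tool_rot: [-1.006, 2.974, -0.002]
contact_force: [-0.5, 0.2, 0.1]
opening: 0.024
```

drive_tool:
  moves: [0,0,0,0,0,0,1,0,0,0,0,0,0,1,0,0,0,0,0,0,1,0,0,0,0,0,0,1,0,0,0,0,0,0,1]

```text
t: 4.08
tool_pos: [0.5202, -0.0468, 0.0941]
tool_rot: [-1.006, 2.973, -0.002]
contact_force: [0.6, 0.9, 5.6]
opening: 0.0187
```

```bash
python3 look.py k2.png 0
```

```text
4.08 [ 0.5202 -0.0468  0.0941] jaw 127.37 tz [ 3.2e-03 -3.0e-04 -1.0e+00] f [0.6 0.9 5.6] op 0.0187 q [-0.23 -0.07  1.97  0.    1.23 -2.46]
```

View pics/k2.png

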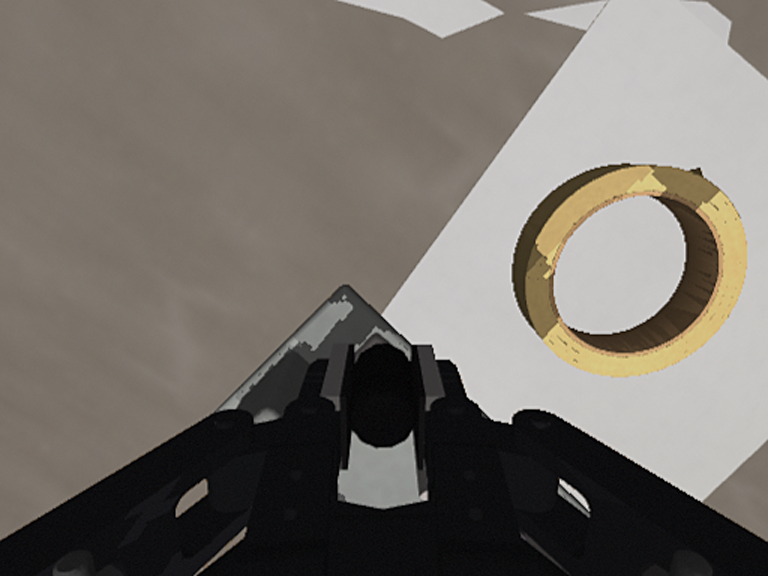

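The opening reads 18.7 mm, so the knob is gripped. Computing the arc.

Run:
```python
import numpy as np
h=np.array([.5957,-.0514]);a=np.radians(np.linspace(176.5,264.5,11))
p=h+.0755*np.c_[np.cos(a),np.sin(a)];print(np.diff(p,axis=0).round(4))
```

```text
[[ 0.0002 -0.0116]
 [ 0.002  -0.0114]
 [ 0.0037 -0.011 ]
 [ 0.0053 -0.0103]
 [ 0.0068 -0.0094]
 [ 0.0082 -0.0082]
 [ 0.0093 -0.0069]
 [ 0.0103 -0.0053]
 [ 0.011  -0.0037]
 [ 0.0114 -0.002 ]]
```

drive_tool:
  moves: [0,0,0,0.0002,-0.0116,0,1,0,0,0,0.002,-0.0114,0,1,0,0,0,0.0037,-0.011,0,1,0,0,0,0.0053,-0.0103,0,1,0,0,0,0.0068,-0.0094,0,1]

```text
t: 4.75
tool_pos: [0.5355, -0.1004, 0.0931]
tool_rot: [1.007, -2.971, -0.003]
contact_force: [-9.3, 2.2, 9.2]
opening: 0.0188
```

drive_tool:
  moves: [0,0,0,0.0082,-0.0082,0,1,0,0,0,0.0093,-0.0069,0,1,0,0,0,0.0103,-0.0053,0,1,0,0,0,0.011,-0.0037,0,1,0,0,0,0.0114,-0.002,0,1]

```text
t: 5.38
tool_pos: [0.586, -0.1261, 0.0926]
tool_rot: [1.007, -2.972, -0.004]
contact_force: [-6.7, 3.0, 6.3]
opening: 0.0188
```

```bash
python3 look.py k3.png 3
```

```text
5.53 [ 0.5865 -0.1262  0.0926] jaw 127.41 tz [-2.8e-03  7.0e-04 -1.0e+00] f [-3.6  2.6  5. ] op 0.0185 q [-0.34  0.12  1.78 -0.    1.24 -2.56]
```

The handle is at the open stop: measured (0.5865, -0.1262), predicted (0.586, -0.1257). Releasing, rising and heading for the mould near (0.612, -0.308).

drive_tool:
  moves: [0,0,0,0,0,0,0.3,0,0,0,0,0,0,0.3,0,0,0,0,0,0.02,0.3,0,0,0,0,0,0.05,0.3,0,0,-9,0,-0.01,0.05,0.3]

```text
t: 6.2
tool_pos: [0.5871, -0.1361, 0.2148]
tool_rot: [-0.765, 3.046, -0.001]
contact_force: [0.6, -1.1, 0.1]
opening: 0.0596
```

drive_tool:
  moves: [0,0,-10,0.003,-0.03,0.01,0.3,0,0,-10,0.003,-0.035,0,0.3,0,0,-10,0.003,-0.035,0,0.3,0,0,-10,0.003,-0.035,0,0.3,0,0,-10,0.003,-0.035,0,0.3]

```text
t: 6.82
tool_pos: [0.6024, -0.3078, 0.2242]
tool_rot: [0.598, 3.082, -0.001]
contact_force: [0.9, 0.4, 0.1]
opening: 0.0597
```

drive_tool:
  moves: [0,0,-9,0.003,-0.002,0,0.3,0,0,-9,0.003,0,0,0.3,0,0,0,0.003,0,0,0.3,0,0,0,0,0,0,0.3,0,0,0,0,0,0,0.3]

```text
t: 7.45
tool_pos: [0.6111, -0.3083, 0.2226]
tool_rot: [1.063, 2.956, -0.0]
contact_force: [0.5, -0.3, -1.0]
opening: 0.0597
```

```bash
python3 look.py c4.png 0
```

```text
7.45 [ 0.6111 -0.3083  0.2226] jaw 50.46 tz [ 2.e-04 -2.e-04 -1.e+00] f [ 0.5 -0.3 -1. ] op 0.0597 q [-0.58  0.19  1.47 -0.    1.47 -1.46]
```

View pics/c4.png

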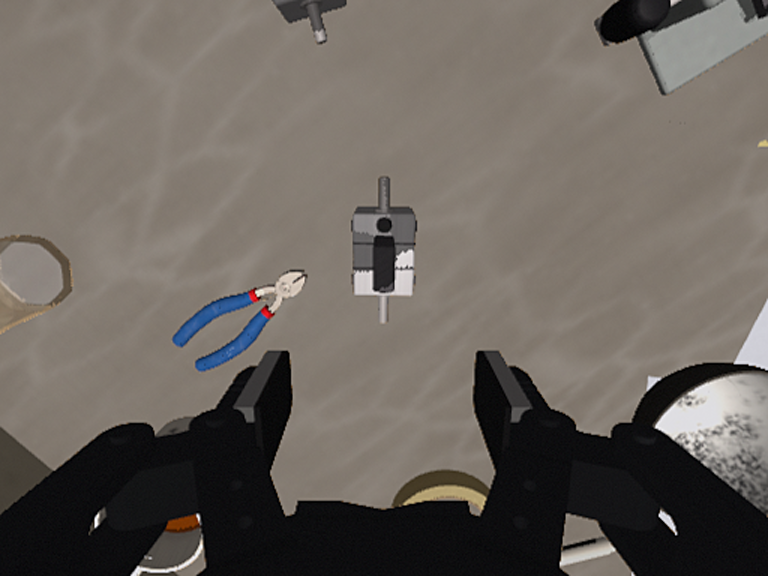

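The silver mould is well aligned, with pins at (384,178) and (383,322). The cutters lie 90 px to its left. Measuring.

```bash
cat > m.py <<'E'
from h import *
import sys
d=np.load("w_last.npz");W=cam("wrist",dict(tool_rot=d['r'],tool_pos=d['p']))
v=list(map(float,sys.argv[1:5]))
a=onz(W,(v[0]/1.5,v[1]/1.5),.032);b=onz(W,(v[2]/1.5,v[3]/1.5),.032);c=(a+b)/2
print(a.round(4),b.round(4),'len',np.linalg.norm(a-b).round(4),'mid',c.round(4),'jaw wanted',(np.degrees(np.arctan2(*(a-b)[[1,0]]))+90)%180, 'delta',(c-d['p']).round(4))
t=c.copy();t[2]=.084;print('tang top proj',proj(W,t)*1.5)
E
python3 m.py 384 178 383 322
```

```text
[ 0.5706 -0.2741  0.032 ] [ 0.6534 -0.3432  0.032 ] len 0.1079 mid [ 0.612  -0.3086  0.032 ] jaw wanted 50.15373554989469 delta [ 0.0009 -0.0004 -0.1906]
tang top proj [[383.75816419 270.89180773]]
```

drive_tool:
  moves: [0,0,0,0.001,0,-0.057,0.4,0,0,0,0,0,-0.057,0.5,0,0,0,0,0,-0.04,0.5,0,0,0,0,0,-0.0175,0.5,0,0,0,0,0,0,0.5]
  newtons: 50

```text
t: 8.12
tool_pos: [0.6116, -0.308, 0.0499]
tool_rot: [-1.064, -2.954, -0.001]
contact_force: [0.4, 0.1, -0.1]
opening: 0.0428
```

drive_tool:
  moves: [0,0,0,0,0,0,1,0,0,0,0,0,0,1,0,0,0,0,0,0,1,0,0,0,0,0,0,1,0,0,0,0,0,0,1]

```text
t: 8.75
tool_pos: [0.6139, -0.3095, 0.0539]
tool_rot: [1.063, 2.951, -0.002]
contact_force: [0.5, 0.0, 6.1]
opening: 0.0134
```

```bash
python3 look.py c5.png 0
```

```text
8.75 [ 0.6139 -0.3095  0.0539] jaw 50.38 tz [ 0.0043 -0.0027 -1.    ] f [0.5 0.  6.1] op 0.0134 q [-0.58  0.35  1.58  0.    1.2  -1.45]
```

View pics/c5.png

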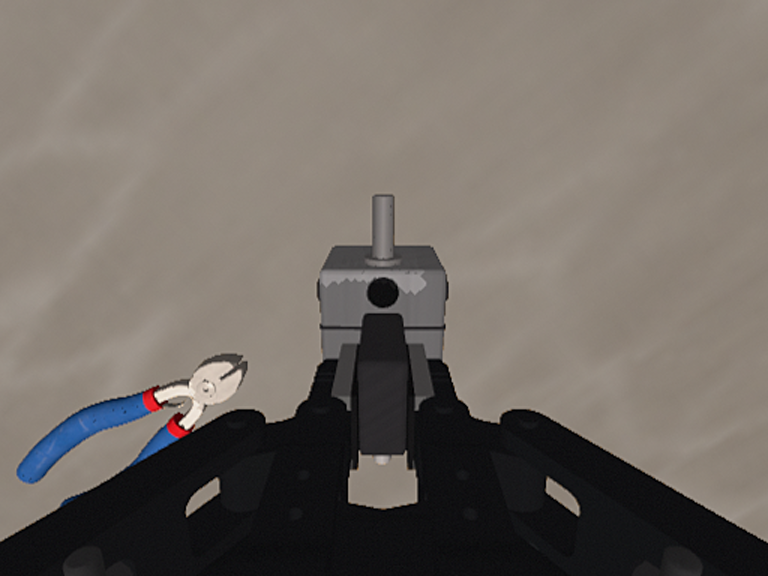

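The tang is gripped (13.4 mm). The small upward force suggests the tips touch the block top. Lifting.

drive_tool:
  moves: [0,0,0,0,0,0.01,1,0,0,0,0,0,0.02,1,0,0,0,0,0,0.03,1,0,0,0,0,0,0.05,1,0,0,0,0,0,0.05,1]

```text
t: 9.43
tool_pos: [0.6116, -0.3081, 0.2127]
tool_rot: [-1.064, -2.955, -0.0]
contact_force: [0.2, -1.4, -2.2]
opening: 0.0135
```

```bash
python3 look.py c6.png 3
```

```text
9.57 [ 0.614  -0.3096  0.217 ] jaw 50.38 tz [ 0.0079 -0.0052 -1.    ] f [-1.4 -0.1 -4.1] op 0.0132 q [-0.58  0.2   1.48 -0.    1.46 -1.45]
```

View pics/c6.png

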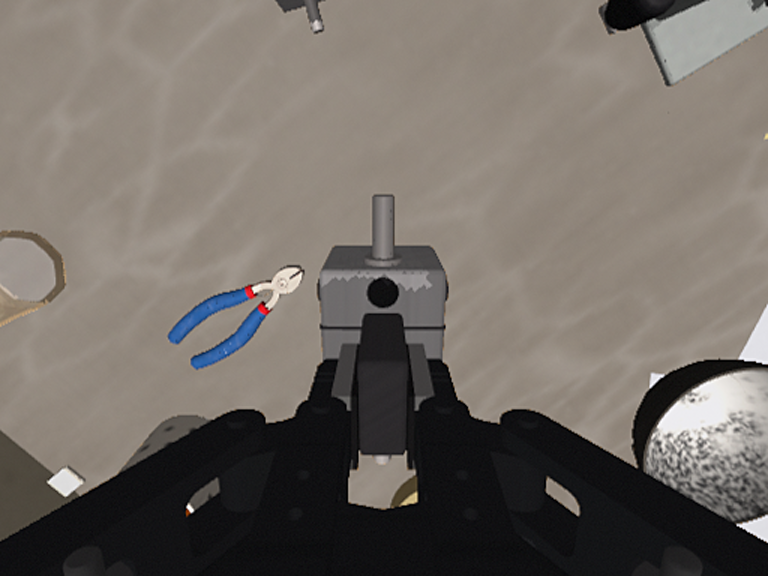

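```bash
cat > hand.py <<'E'
from h import *
import sys
# pin tip near camera & tang top near corner pixels(1.5x) -> tool frame
c=ctrl.get_calibration('wrist');K,_=cam('wrist');T=np.array(c['T_tool_cam'])
def at(u,v,z):
    d=T[:3,:3]@np.linalg.solve(K,[u/1.5,v/1.5,1]);return T[:3,3]+d*(z-T[2,3])/d[2]
u,v,zt=map(float,sys.argv[1:4])
p=at(u,v,zt);print('pin tip tool',p.round(4),'mid tool x',p[0]-.054)
q=at(382,315,zt-.052);print('tang top front edge tool',q.round(4),'mid x',q[0]-.015)
E
python3 hand.py 383 195 .0219
```

```text
pin tip tool [ 0.0568 -0.0005  0.0219] mid tool x 0.002766256062169757
tang top front edge tool [ 0.0309 -0.0009 -0.0301] mid x 0.01587278034075796
```

```bash
sed -i 's/zt-.052/zt-.012/' hand.py; python3 hand.py 383 195 .0219;  python3 hand.py 383 195 .018; python3 hand.py 383 195 .026
```

```text
pin tip tool [ 0.0568 -0.0005  0.0219] mid tool x 0.002766256062169757
tang top front edge tool [ 0.0164 -0.0009  0.0099] mid x 0.0013762334820305866
pin tip tool [ 0.0571 -0.0006  0.018 ] mid tool x 0.0031234820968117152
tang top front edge tool [ 0.0178 -0.0009  0.006 ] mid x 0.0027896468007564956
pin tip tool [ 0.0564 -0.0005  0.026 ] mid tool x 0.0023907107437000016
tang top front edge tool [ 0.0149 -0.0009  0.014 ] mid x -0.00010966257098898174
```

drive_tool:
  moves: [0,0,3.2,0.0007,0.043,0,1,0,0,3.2,0.0007,0.043,0,1,0,0,3.2,0.0007,0.043,0,1,0,0,3.2,0.0007,0.043,0,1,0,0,3.2,0.0007,0.043,0,1]

```text
t: 10.25
tool_pos: [0.6139, -0.0916, 0.2077]
tool_rot: [-0.639, -3.071, -0.001]
contact_force: [0.3, 0.1, -1.9]
opening: 0.013
```

drive_tool:
  moves: [0,0,3.2,0.0007,0.043,0,1,0,0,3.2,0.0007,0.043,0,1,0,0,3.2,0.0007,0.043,0,1,0,0,3.2,0.0007,0.043,0,1,0,0,3.3,0.0007,0.043,0,1]

```text
t: 10.88
tool_pos: [0.6174, 0.1229, 0.2078]
tool_rot: [-0.203, -3.13, 0.001]
contact_force: [0.6, -0.2, -2.3]
opening: 0.0132
```

drive_tool:
  moves: [0,0,0,0,0,-0.02,1,0,0,0,0,0,-0.02,1,0,0,0,0,0,-0.01,1,0,0,0,0,0,0,1,0,0,0,0,0,0,1]

```text
t: 11.5
tool_pos: [0.6196, 0.121, 0.1615]
tool_rot: [0.208, 3.134, 0.0]
contact_force: [-0.3, -0.2, -2.2]
opening: 0.0132
```

```bash
python3 look.py c7.png 0
```

```text
11.5 [0.6196 0.121  0.1615] jaw 82.42 tz [ 0.0011  0.     -1.    ] f [-0.3 -0.2 -2.2] op 0.0132 q [ 0.08  0.12  1.66 -0.    1.36 -1.36]
```

View pics/c7.png

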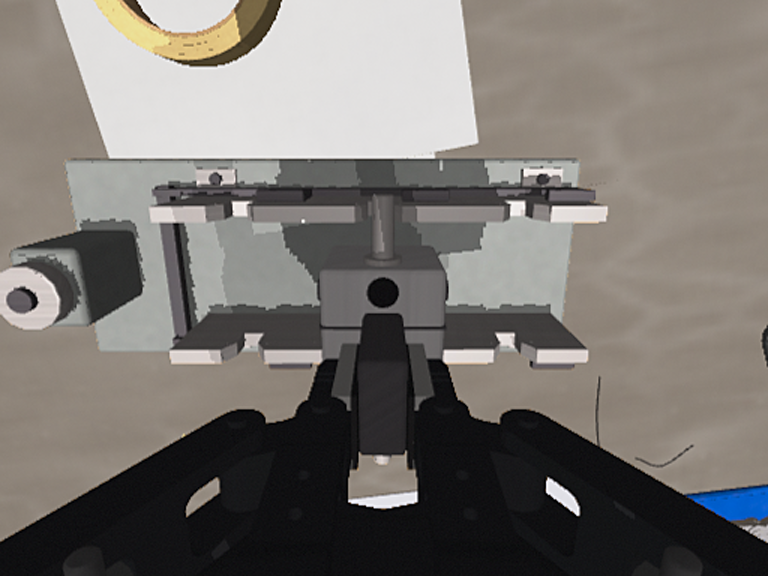

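The pin is centred over the middle slot (gap 362–404, pin 383). Descending part-way.

drive_tool:
  moves: [0,0,0,0.001,0,-0.02,1,0,0,0,0,0,-0.02,1,0,0,0,0,0,-0.018,1,0,0,0,0,0,0,1,0,0,0,0,0,0,1]

```text
t: 12.18
tool_pos: [0.6203, 0.1217, 0.1029]
tool_rot: [0.206, 3.135, 0.0]
contact_force: [-0.2, 0.2, -1.9]
opening: 0.0133
```

```bash
python3 look.py c8.png 0
```

```text
12.18 [0.6203 0.1217 0.1029] jaw 82.49 tz [ 3.e-04 -0.e+00 -1.e+00] f [-0.2  0.2 -1.9] op 0.0133 q [ 0.08  0.18  1.7  -0.    1.26 -1.36]
```

View pics/c8.png

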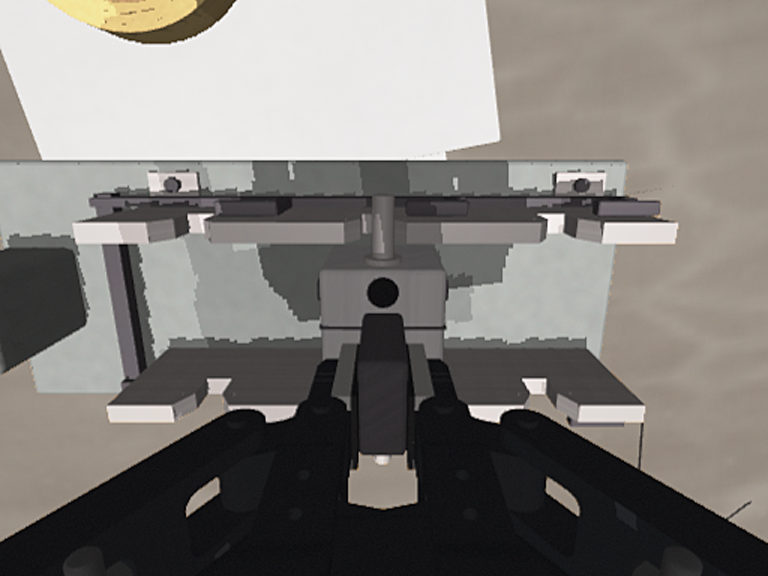

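drive_tool:
  moves: [0,0,0,0,-0.001,-0.01,1,0,0,0,0,0,-0.008,1,0,0,0,0,0,-0.006,1,0,0,0,0,0,-0.004,1,0,0,0,0,0,0,1]

```text
t: 12.85
tool_pos: [0.6198, 0.1206, 0.0743]
tool_rot: [-0.206, -3.134, 0.0]
contact_force: [-0.2, 0.2, -2.2]
opening: 0.0131
```

drive_tool:
  moves: [0,0,0,0,0,-0.001,1,0,0,0,0,0,-0.001,1,0,0,0,0,0,-0.001,1,0,0,0,0,0,0,1,0,0,0,0,0,0,1]

```text
t: 13.48
tool_pos: [0.6202, 0.1207, 0.072]
tool_rot: [0.206, 3.134, 0.0]
contact_force: [-0.2, -0.3, -1.5]
opening: 0.0132
```

```bash
python3 look.py c9.png 0
```

```text
13.47 [0.6202 0.1207 0.072 ] jaw 82.48 tz [ 4.e-04  0.e+00 -1.e+00] f [-0.2 -0.3 -1.5] op 0.0132 q [ 0.07  0.21  1.72 -0.    1.21 -1.37]
```

View pics/c9.png

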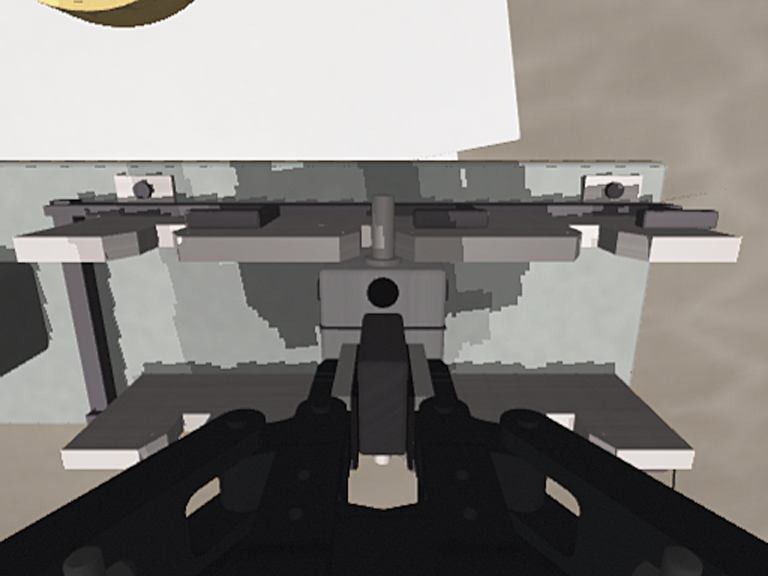

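drive_tool:
  moves: [0,0,0,0,0,-0.001,1,0,0,0,0,0,-0.001,1,0,0,0,0,0,0,1,0,0,0,0,0,0,1,0,0,0,0,0,0,1]

```text
t: 14.15
tool_pos: [0.6204, 0.1207, 0.0717]
tool_rot: [0.206, 3.135, -0.0]
contact_force: [-3.9, -0.1, 7.5]
opening: 0.0131
```

It's bottomed (7.5 N, z stopped at 0.0717). Releasing and lifting.

drive_tool:
  moves: [0,0,0,0,0,0,0.6,0,0,0,0,0,0,0.6,0,0,0,0,0,0.02,0.6,0,0,0,0,0,0.05,0.6,0,0,0,0,0,0.05,0.5]

```text
t: 14.78
tool_pos: [0.6201, 0.1206, 0.1922]
tool_rot: [0.206, 3.134, 0.0]
contact_force: [1.5, -0.1, 0.7]
opening: 0.0428
```

```bash
python3 look.py c10.png 2
```

```text
14.88 [0.6245 0.121  0.1999] jaw 82.49 tz [ 0.0152  0.0011 -0.9999] f [-0.1 -0.3  0.1] op 0.0431 q [ 0.07  0.09  1.63  0.    1.41 -1.37]
```

View pics/c10.png

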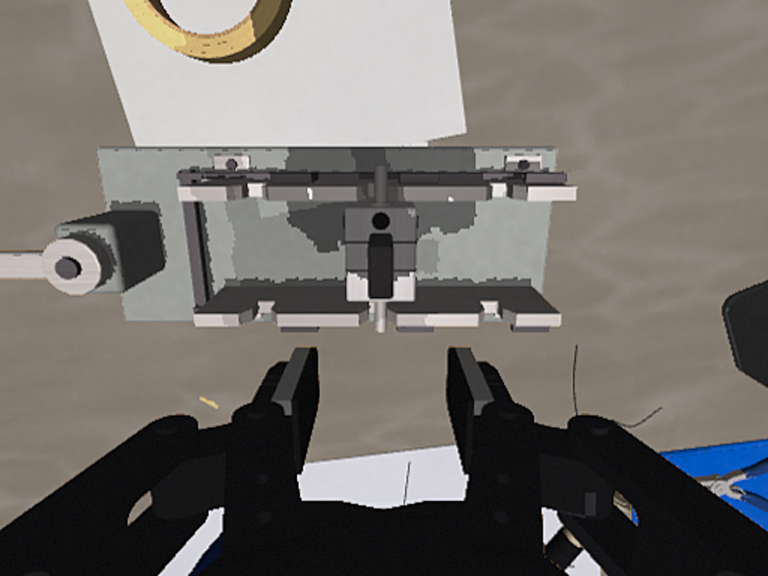

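The first mould hangs cleanly. On to the mould near (0.429, -0.229).

drive_tool:
  moves: [0,0,-2,-0.024,-0.0436,0.004,0.5,0,0,-2,-0.024,-0.0436,0.004,0.5,0,0,-2,-0.024,-0.0436,0.004,0.5,0,0,-2,-0.024,-0.0436,0.004,0.5,0,0,-2,-0.024,-0.0436,0.004,0.5]

```text
t: 15.55
tool_pos: [0.4986, -0.0984, 0.2092]
tool_rot: [-0.479, -3.104, -0.0]
contact_force: [0.7, -1.2, -0.3]
opening: 0.0424
```

drive_tool:
  moves: [0,0,-2,-0.024,-0.0436,0.004,0.4,0,0,-2,-0.024,-0.0436,0.004,0.4,0,0,-2,-0.024,-0.0436,0.004,0.4,0,0,0,0,0,0,0.4,0,0,0,0,0,0,0.4]

```text
t: 16.18
tool_pos: [0.4279, -0.2277, 0.2212]
tool_rot: [-0.64, -3.075, -0.002]
contact_force: [0.3, 0.7, 0.0]
opening: 0.0513
```

```bash
python3 look.py b1.png 2
```

```text
16.27 [ 0.4283 -0.2271  0.2213] jaw 66.57 tz [-7.e-04  8.e-04 -1.e+00] f [-1.   0.1 -0.3] op 0.0512 q [-0.64 -0.29  1.94  0.    1.49 -1.8 ]
```

View pics/b1.png

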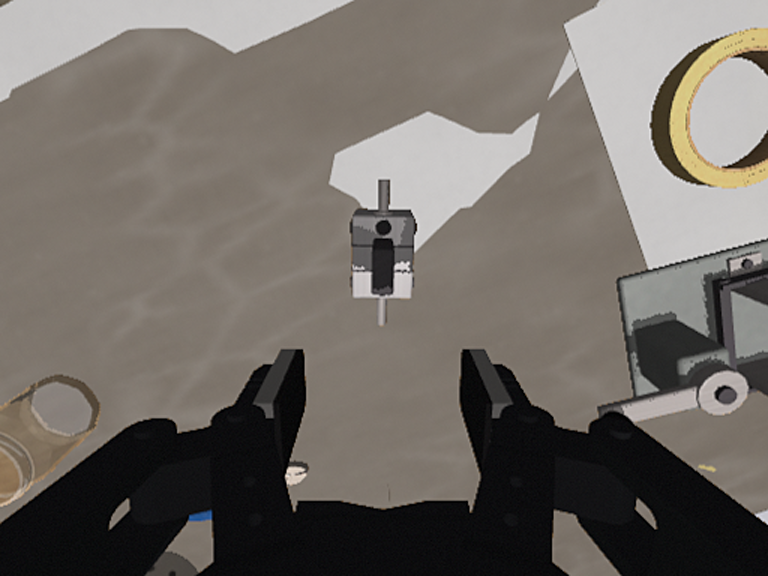

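```bash
python3 m.py 384.5 180 382 325
```

```text
[ 0.381  -0.2052  0.032 ] [ 0.4799 -0.2499  0.032 ] len 0.1086 mid [ 0.4304 -0.2276  0.032 ] jaw wanted 65.68242271022436 delta [ 0.0021 -0.0004 -0.1893]
tang top proj [[383.46325814 273.82694984]]
```

drive_tool:
  moves: [0,0,-0.8,0.001,-0.001,-0.057,0.5,0,0,0,0,0,-0.057,0.5,0,0,0,0,0,-0.04,0.5,0,0,0,0,0,-0.014,0.5,0,0,0,0,0,0,0.5]

```text
t: 16.95
tool_pos: [0.4292, -0.2286, 0.0536]
tool_rot: [-0.66, -3.07, -0.001]
contact_force: [0.1, 0.4, -0.1]
opening: 0.0429
```

drive_tool:
  moves: [0,0,0,0,0,0,1,0,0,0,0,0,0,1,0,0,0,0,0,0,1,0,0,0,0,0,0,1,0,0,0,0,0,0,1]

```text
t: 17.58
tool_pos: [0.4306, -0.23, 0.056]
tool_rot: [0.661, 3.067, -0.001]
contact_force: [1.6, 2.2, 6.8]
opening: 0.0133
```

drive_tool:
  moves: [0,0,0,0,0,0.01,1,0,0,0,0,0,0.02,1,0,0,0,0,0,0.03,1,0,0,0,0,0,0.05,1,0,0,0,0,0,0.05,1]

```text
t: 18.2
tool_pos: [0.4279, -0.2286, 0.214]
tool_rot: [-0.662, -3.068, -0.001]
contact_force: [0.3, 0.5, -3.1]
opening: 0.0129
```

```bash
python3 look.py b2.png 2
```

```text
18.3 [ 0.4315 -0.2312  0.2207] jaw 65.67 tz [ 0.0092 -0.0074 -0.9999] f [ 0.4 -1.5 -3.3] op 0.0132 q [-0.64 -0.28  1.94 -0.    1.47 -1.79]
```

View pics/b2.png

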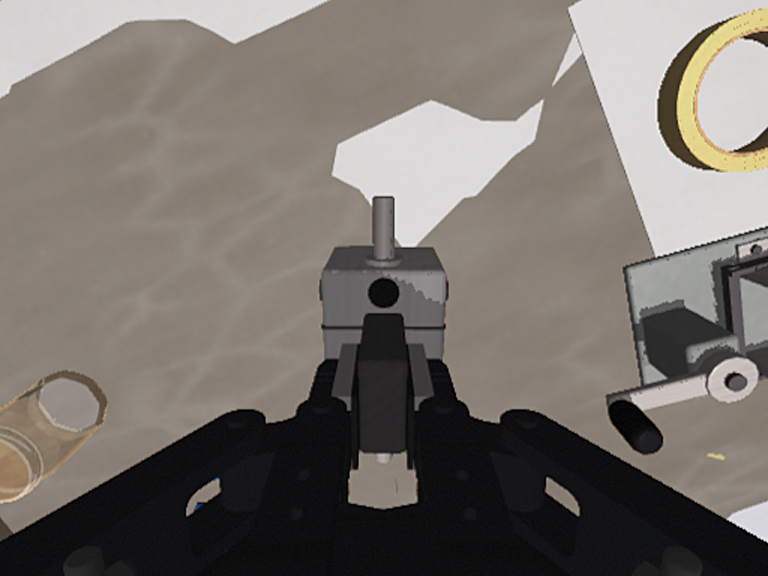

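drive_tool:
  moves: [0,0,2.1,0.0226,0.0344,0,1,0,0,2.1,0.0226,0.0344,0,1,0,0,2.1,0.0226,0.0344,0,1,0,0,2.1,0.0226,0.0344,0,1,0,0,2.1,0.0226,0.0344,0,1]

```text
t: 18.98
tool_pos: [0.5409, -0.0557, 0.2103]
tool_rot: [-0.376, -3.113, -0.0]
contact_force: [0.5, -0.6, -4.8]
opening: 0.0128
```

drive_tool:
  moves: [0,0,2.1,0.0226,0.0344,0,1,0,0,2.1,0.0226,0.0344,0,1,0,0,2.1,0.0226,0.0344,0,1,0,0,0,0,0,-0.02,1,0,0,0,0,0,-0.02,1]

```text
t: 19.6
tool_pos: [0.608, 0.0458, 0.1699]
tool_rot: [-0.206, -3.13, 0.001]
contact_force: [-0.0, 0.0, -4.5]
opening: 0.013
```

```bash
python3 look.py b3.png 3
```

```text
19.75 [0.6073 0.0452 0.1699] jaw 82.41 tz [-6.9e-03  1.0e-04 -1.0e+00] f [ 0.7  0.8 -3.3] op 0.0129 q [-0.05  0.06  1.71 -0.    1.38 -1.49]
```

View pics/b3.png

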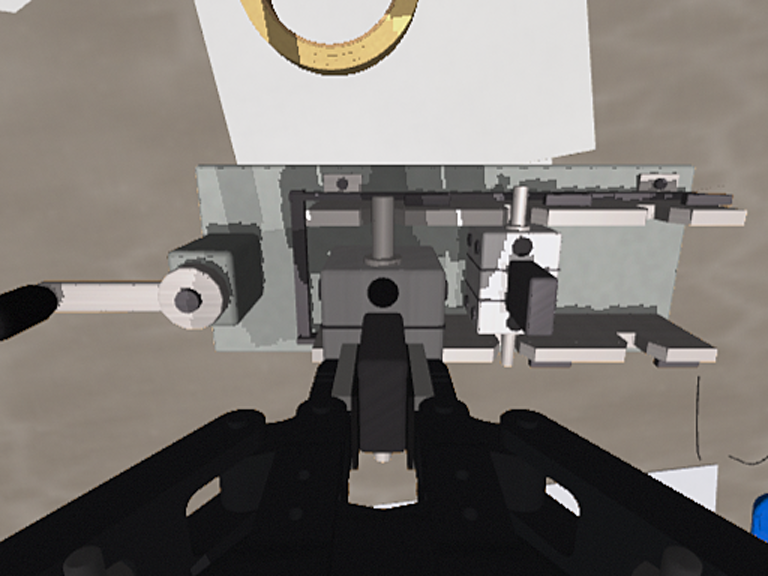

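drive_tool:
  moves: [0,0,0,0.002,0.0007,-0.025,1,0,0,0,0,0,-0.025,1,0,0,0,0,0,-0.016,1,0,0,0,0,0,0,1,0,0,0,0,0,0,1]

```text
t: 20.42
tool_pos: [0.6128, 0.0465, 0.1092]
tool_rot: [0.206, 3.133, 0.0]
contact_force: [0.2, 0.7, -4.8]
opening: 0.0134
```

```bash
python3 look.py b4.png 0
```

```text
20.43 [0.6128 0.0465 0.1092] jaw 82.47 tz [ 2.2e-03 -1.0e-04 -1.0e+00] f [ 0.2  0.7 -4.8] op 0.0134 q [-0.05  0.13  1.74 -0.    1.27 -1.48]
```

View pics/b4.png

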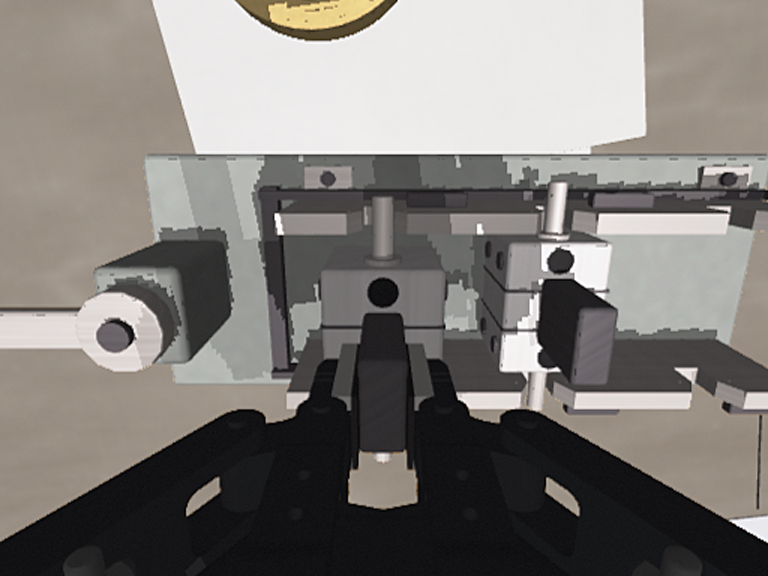

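drive_tool:
  moves: [0,0,0,-0.0015,0,-0.012,1,0,0,0,0,0,-0.01,1,0,0,0,0,0,-0.008,1,0,0,0,0,0,-0.003,1,0,0,0,0,0,0,1]

```text
t: 21.1
tool_pos: [0.6101, 0.0465, 0.0745]
tool_rot: [-0.206, -3.134, 0.001]
contact_force: [-0.8, -2.4, -4.3]
opening: 0.0133
```

drive_tool:
  moves: [0,0,0,0,0,-0.001,1,0,0,0,0,0,-0.001,1,0,0,0,0,0,0,1,0,0,0,0,0,0,1,0,0,0,0,0,0,1]

```text
t: 21.72
tool_pos: [0.6106, 0.0465, 0.0738]
tool_rot: [0.206, 3.134, -0.001]
contact_force: [-4.5, -1.7, 3.5]
opening: 0.0132
```

drive_tool:
  moves: [0,0,0,0,0,-0.001,1,0,0,0,0,0,0,1,0,0,0,0,0,0,1,0,0,0,0,0,0,0.6,0,0,0,0,0,0,0.6]

```text
t: 22.35
tool_pos: [0.6111, 0.047, 0.0723]
tool_rot: [0.206, 3.133, 0.001]
contact_force: [-0.2, 0.3, -1.1]
opening: 0.0344
```

drive_tool:
  moves: [0,0,0,0,0,0,0.6,0,0,0,0,0,0.03,0.6,0,0,0,0,0,0.05,0.5,0,0,0,0,0,0.05,0.5,0,0,0,0,0,0,0.5]

```text
t: 22.98
tool_pos: [0.6137, 0.0467, 0.2083]
tool_rot: [0.205, 3.124, 0.001]
contact_force: [0.6, 0.2, 0.0]
opening: 0.0425
```

```bash
python3 look.py b5.png 2
```

```text
23.07 [0.6107 0.0468 0.2022] jaw 82.48 tz [ 1.3e-03  1.0e-04 -1.0e+00] f [-1.   0.9 -0.8] op 0.0428 q [-0.05  0.04  1.67  0.    1.43 -1.48]
```

View pics/b5.png

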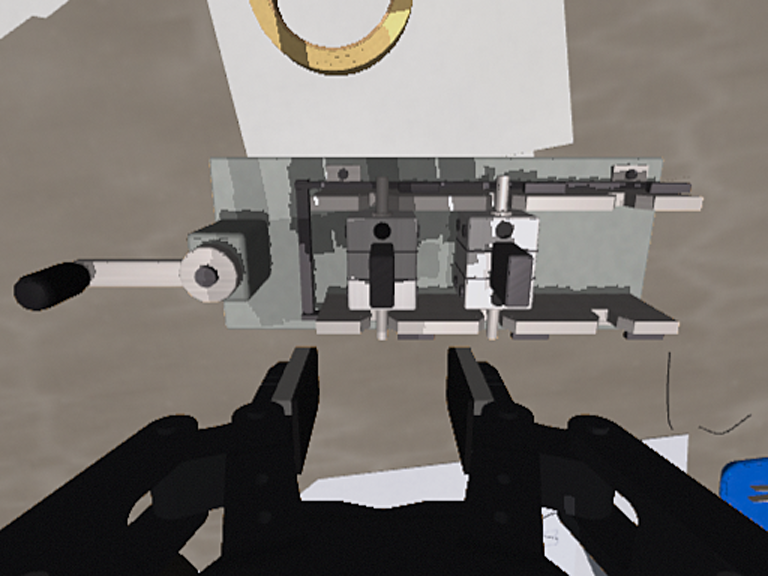

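Two moulds hang properly. Now the last one, near (0.437, 0.356).

drive_tool:
  moves: [0,0,-6.1,-0.0218,0.0386,0.0025,0.5,0,0,-6.1,-0.0218,0.0386,0.0025,0.5,0,0,-6.1,-0.0218,0.0386,0.0025,0.5,0,0,-6.1,-0.0218,0.0386,0.0025,0.5,0,0,-6.1,-0.0218,0.0386,0.0025,0.5]

```text
t: 23.75
tool_pos: [0.4994, 0.2405, 0.2117]
tool_rot: [-1.028, -2.965, 0.004]
contact_force: [0.2, -0.4, 0.3]
opening: 0.0425
```

drive_tool:
  moves: [0,0,-6.1,-0.0218,0.0386,0.0025,0.4,0,0,-6.1,-0.0218,0.0386,0.0025,0.4,0,0,-6.1,-0.0218,0.0386,0.0025,0.4,0,0,0,0,0,0,0.4,0,0,0,0,0,0,0.4]

```text
t: 24.38
tool_pos: [0.4354, 0.3549, 0.2199]
tool_rot: [-1.481, -2.769, 0.005]
contact_force: [-0.1, -1.3, 0.1]
opening: 0.0515
```

```bash
python3 look.py a1.png 2
```

```text
24.48 [0.4361 0.3545 0.2206] jaw 33.63 tz [-0.0016 -0.0012 -1.    ] f [ 0.2 -0.2  0. ] op 0.0511 q [ 0.55 -0.09  1.77 -0.    1.46 -0.04]
```

View pics/a1.png

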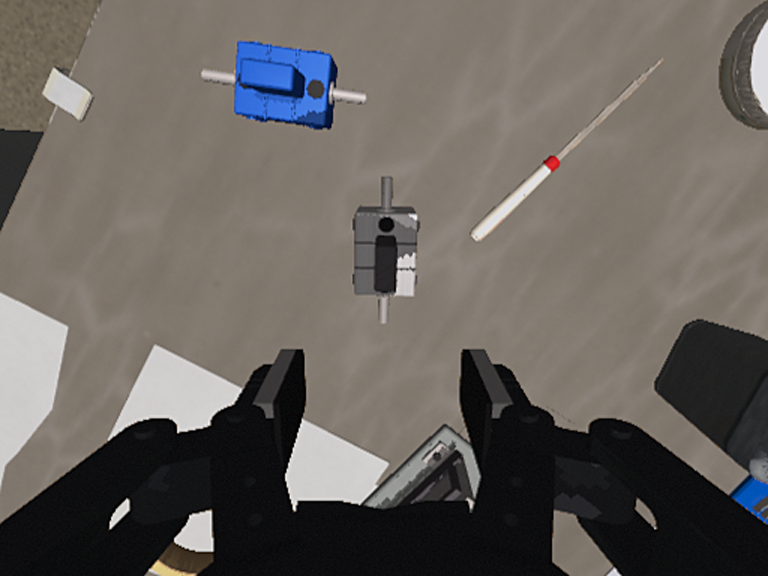

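The silver mould is at (386,250), with the blue look-alike well clear at (285,85) and the file at (475,238).

```bash
python3 m.py 387 177 383.5 322
```

```text
[0.4081 0.4002 0.032 ] [0.466  0.3091 0.032 ] len 0.108 mid [0.4371 0.3547 0.032 ] jaw wanted 32.418686321632094 delta [ 0.001   0.0002 -0.1886]
tang top proj [[385.5879466  270.46678513]]
```

drive_tool:
  moves: [0,0,-1.2,0.001,0.001,-0.057,0.5,0,0,0,0,0,-0.057,0.5,0,0,0,0,0,-0.04,0.5,0,0,0,0,0,-0.012,0.5,0,0,0,0,0,0,0.5]

```text
t: 25.15
tool_pos: [0.4374, 0.3561, 0.0559]
tool_rot: [-1.513, -2.753, 0.001]
contact_force: [0.2, 0.6, 1.2]
opening: 0.0424
```

drive_tool:
  moves: [0,0,0,0,0,0,1,0,0,0,0,0,0,1,0,0,0,0,0,0,1,0,0,0,0,0,0,1,0,0,0,0,0,0,1]

```text
t: 25.78
tool_pos: [0.4383, 0.3573, 0.0581]
tool_rot: [1.51, 2.752, 0.005]
contact_force: [-1.9, -0.3, 6.5]
opening: 0.0128
```

drive_tool:
  moves: [0,0,0,0,0,0.01,1,0,0,0,0,0,0.02,1,0,0,0,0,0,0.03,1,0,0,0,0,0,0.05,1,0,0,0,0,0,0.05,1]

```text
t: 26.4
tool_pos: [0.4366, 0.3563, 0.218]
tool_rot: [1.511, 2.754, 0.0]
contact_force: [1.3, 1.0, -1.5]
opening: 0.013
```

```bash
python3 look.py a2.png 2
```

```text
26.5 [0.4402 0.3586 0.2252] jaw 32.49 tz [ 0.0125  0.0078 -0.9999] f [ 0.6 -0.4 -1.9] op 0.0129 q [ 0.55 -0.09  1.76  0.    1.45 -0.01]
```

View pics/a2.png

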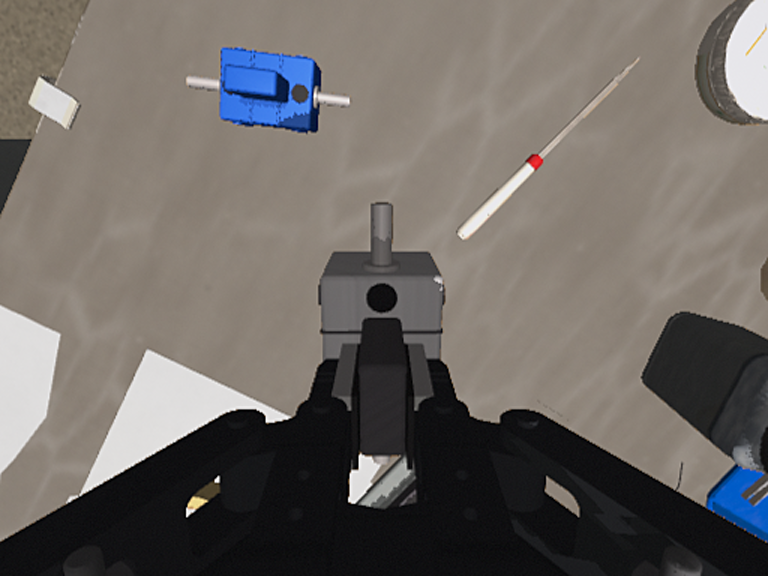

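```bash
python3 hand.py 382 203 .026;python3 hand.py 384 196 .024
python3 - <<'E'
from fit import *
print(tr([0.61816658,0.12017745,-0.13010983],[0,.075,0]))
E
```

```text
pin tip tool [ 0.0532 -0.0011  0.026 ] mid tool x -0.0007738595346740082
tang top front edge tool [ 0.0146 -0.0011  0.014 ] mid x -0.00042265375373311265
pin tip tool [ 0.0559 -0.0004  0.024 ] mid tool x 0.0019107511966723126
tang top front edge tool [ 0.0153 -0.0011  0.012 ] mid x 0.00030180941654021215
[[0.62789731 0.19454352 0.        ]]
```

drive_tool:
  moves: [0,0,6.25,0.0237,-0.0202,0,1,0,0,6.25,0.0237,-0.0202,0,1,0,0,6.25,0.0237,-0.0202,0,1,0,0,6.25,0.0237,-0.0202,0,1,0,0,6.25,0.0237,-0.0202,0,1]

```text
t: 27.18
tool_pos: [0.5549, 0.2544, 0.2136]
tool_rot: [-0.708, -3.057, 0.003]
contact_force: [0.2, 0.1, -2.2]
opening: 0.013
```

drive_tool:
  moves: [0,0,6.25,0.0237,-0.0202,0,1,0,0,6.25,0.0237,-0.0202,0,1,0,0,6.25,0.0237,-0.0202,0,1,0,0,0,0,0,-0.02,1,0,0,0,0,0,-0.02,1]

```text
t: 27.8
tool_pos: [0.6251, 0.195, 0.1728]
tool_rot: [-0.207, -3.131, 0.001]
contact_force: [0.6, -0.4, -2.7]
opening: 0.013
```

```bash
python3 look.py a3.png 4
```

```text
28.0 [0.6251 0.1954 0.174 ] jaw 82.52 tz [-3.1e-03 -5.0e-04 -1.0e+00] f [ 0.3  0.6 -1.8] op 0.0131 q [ 0.19  0.16  1.59  0.    1.39 -1.25]
```

View pics/a3.png

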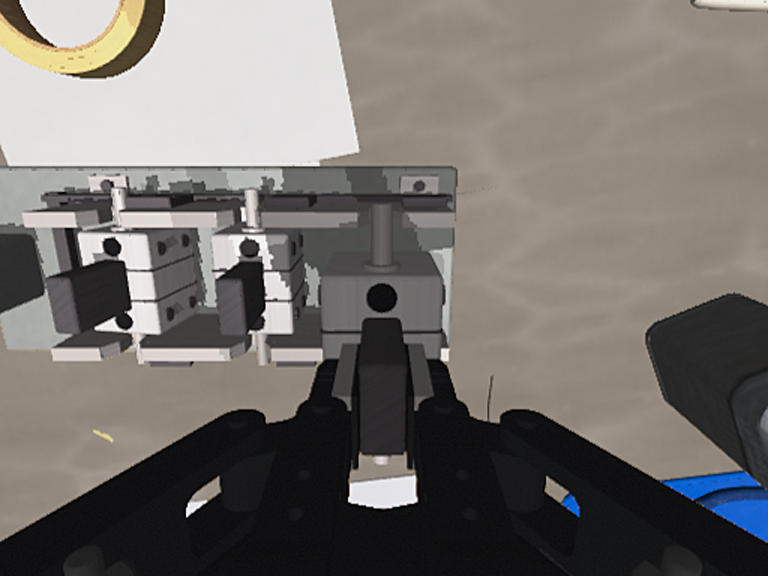

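drive_tool:
  moves: [0,0,0,0.0015,0,-0.025,1,0,0,0,0,0,-0.025,1,0,0,0,0,0,-0.016,1,0,0,0,0,0,0,1,0,0,0,0,0,0,1]

```text
t: 28.68
tool_pos: [0.6289, 0.1952, 0.1113]
tool_rot: [0.206, 3.133, 0.001]
contact_force: [0.1, 0.3, -1.6]
opening: 0.013
```

```bash
python3 look.py a4.png 0
```

```text
28.68 [0.6289 0.1952 0.1113] jaw 82.49 tz [ 2.2e-03  4.0e-04 -1.0e+00] f [ 0.1  0.3 -1.6] op 0.013 q [ 0.19  0.22  1.63 -0.    1.28 -1.25]
```

View pics/a4.png

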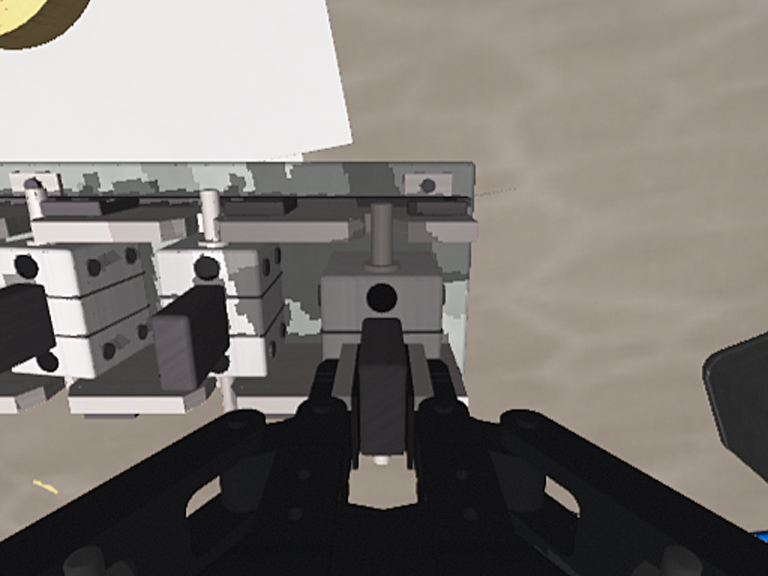

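drive_tool:
  moves: [0,0,0,-0.0012,0,-0.012,1,0,0,0,0,0,-0.01,1,0,0,0,0,0,-0.007,1,0,0,0,0,0,-0.003,1,0,0,0,0,0,0,1]

```text
t: 29.35
tool_pos: [0.6267, 0.1949, 0.0774]
tool_rot: [-0.206, -3.134, 0.0]
contact_force: [-0.6, 0.4, -2.3]
opening: 0.0129
```

drive_tool:
  moves: [0,0,0,0,0,-0.001,1,0,0,0,0,0,-0.001,1,0,0,0,0,0,0,1,0,0,0,0,0,0,1,0,0,0,0,0,0,1]

```text
t: 29.98
tool_pos: [0.6271, 0.1949, 0.0761]
tool_rot: [0.206, 3.134, 0.0]
contact_force: [0.4, -0.7, -2.0]
opening: 0.0129
```

drive_tool:
  moves: [0,0,0,0,0,-0.001,1,0,0,0,0,0,-0.001,1,0,0,0,0,0,-0.001,1,0,0,0,0,0,0,1,0,0,0,0,0,0,1]

```text
t: 30.6
tool_pos: [0.6273, 0.195, 0.0758]
tool_rot: [0.206, 3.135, -0.0]
contact_force: [-5.7, -1.4, 11.6]
opening: 0.013
```

It's bottomed (11.6 N). Releasing and lifting.

drive_tool:
  moves: [0,0,0,0,0,0,0.6,0,0,0,0,0,0,0.6,0,0,0,0,0,0,0.6,0,0,0,0,0,0.03,0.6,0,0,0,0,0,0.05,0.5]

```text
t: 31.22
tool_pos: [0.625, 0.1945, 0.1503]
tool_rot: [-0.206, -3.129, 0.002]
contact_force: [0.6, -0.1, 0.8]
opening: 0.0424
```

drive_tool:
  moves: [0,0,0,-0.005,-0.05,0.03,0.4,0,0,0,-0.005,-0.05,0.01,0.4,0,0,0,0,0,0,0.4,0,0,0,0,0,0,0.4,0,0,0,0,0,0,0.4]

```text
t: 31.85
tool_pos: [0.6165, 0.0959, 0.1918]
tool_rot: [-0.204, -3.133, -0.0]
contact_force: [0.1, 0.6, 0.8]
opening: 0.0513
```

```bash
python3 look.py a5.png 0
python3 - <<'E'
from h import *
crop(ctrl.get_image("side"),190,160,290,235,8,"a5s.png")
E
```

```text
31.85 [0.6165 0.0959 0.1918] jaw 82.55 tz [-1.6e-03  2.0e-04 -1.0e+00] f [0.1 0.6 0.8] op 0.0513 q [ 0.04  0.08  1.65  0.    1.41 -1.41]
```

View pics/a5.png

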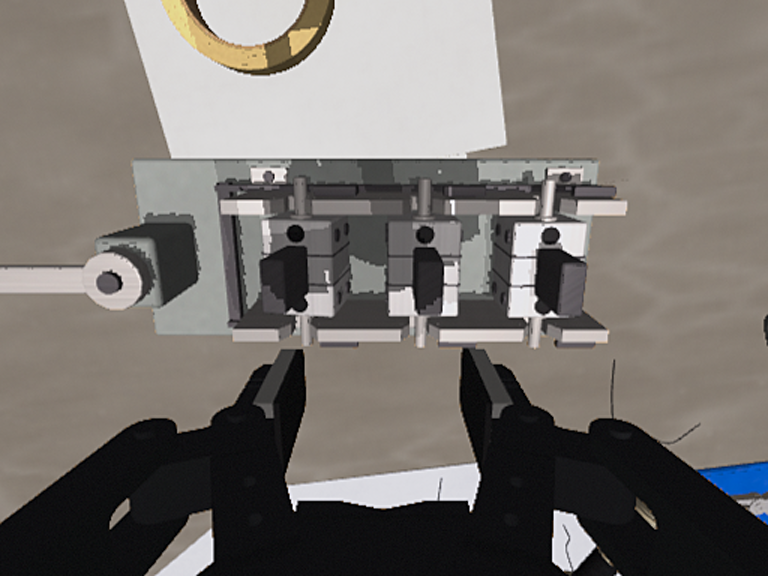

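View pics/a5s.png

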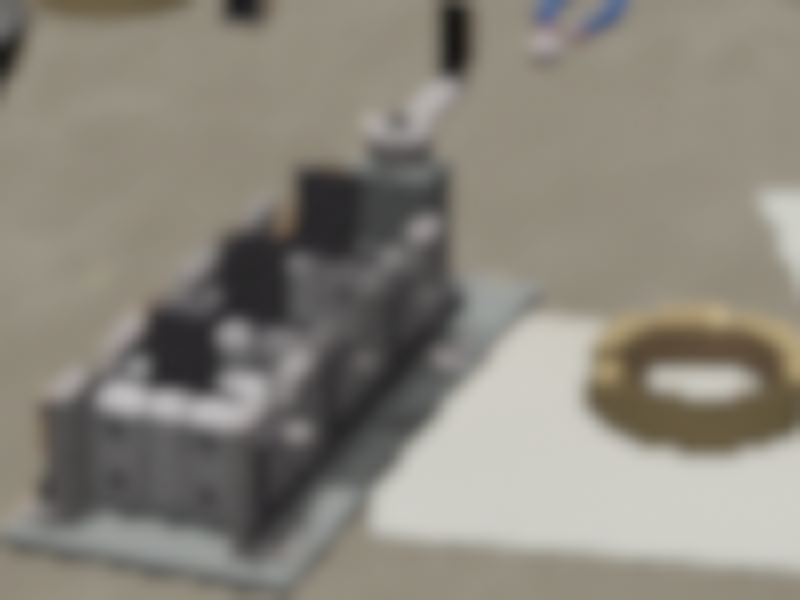

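All three hang bottomed and upright, and the handle is still open. Returning to the knob.

drive_tool:
  moves: [0,0,9,-0.006,-0.0445,0,0.3,0,0,9,-0.006,-0.0445,0,0.3,0,0,9,-0.006,-0.0445,-0.005,0.3,0,0,9,-0.006,-0.0445,-0.01,0.3,0,0,9,-0.006,-0.0445,-0.015,0.3]

```text
t: 32.58
tool_pos: [0.5872, -0.1283, 0.1629]
tool_rot: [-1.019, 2.971, -0.001]
contact_force: [0.1, 0.1, 0.0]
opening: 0.0601
```

```bash
python3 look.py h1.png 4
```

```text
32.77 [ 0.5867 -0.1274  0.162 ] jaw 127.38 tz [-0.0012  0.001  -1.    ] f [ 1.   0.2 -0.6] op 0.0598 q [-0.34  0.05  1.74  0.    1.36 -2.56]
```

View pics/h1.png

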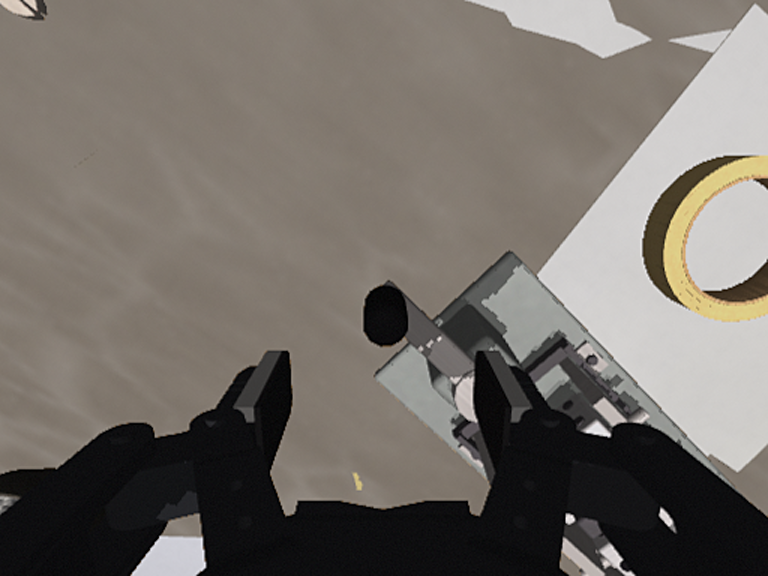

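drive_tool:
  moves: [0,0,0,0,0.001,-0.025,0.3,0,0,0,0,0,-0.03,0.3,0,0,0,0,0,-0.013,0.3,0,0,0,0,0,0,1,0,0,0,0,0,0,1]
  newtons: 30

```text
t: 33.45
tool_pos: [0.588, -0.1265, 0.0964]
tool_rot: [-1.009, 2.973, -0.002]
contact_force: [0.1, 0.0, -1.0]
opening: 0.0241
```

drive_tool:
  moves: [0,0,0,0,0,0,1,0,0,0,0,0,0,1,0,0,0,0,0,0,1,0,0,0,0,0,0,1,0,0,0,0,0,0,1]

```text
t: 34.08
tool_pos: [0.5872, -0.1256, 0.0966]
tool_rot: [-1.009, 2.974, 0.002]
contact_force: [-2.4, 3.7, 2.9]
opening: 0.019
```

Run:
```python
import numpy as np
h=np.array([.5957,-.0514]);a=np.radians(np.linspace(263.3,170.5,11))
p=h+.0755*np.c_[np.cos(a),np.sin(a)];print(np.diff(p,axis=0).round(4),p[-1])
```

```text
[[-0.012   0.0024]
 [-0.0114  0.0043]
 [-0.0106  0.0061]
 [-0.0095  0.0077]
 [-0.0081  0.0091]
 [-0.0065  0.0103]
 [-0.0048  0.0112]
 [-0.0029  0.0119]
 [-0.0009  0.0122]
 [ 0.001   0.0122]] [ 0.52123544 -0.03893891]
```

drive_tool:
  moves: [0,0,0,-0.012,0.0024,0,1,0,0,0,-0.0114,0.0043,0,1,0,0,0,-0.0106,0.0061,0,1,0,0,0,-0.0095,0.0077,0,1,0,0,0,-0.0081,0.0091,0,1]

```text
t: 34.7
tool_pos: [0.5355, -0.1004, 0.0966]
tool_rot: [-1.006, 2.976, -0.012]
contact_force: [-0.9, -7.5, 0.8]
opening: 0.0188
```

drive_tool:
  moves: [0,0,0,-0.0065,0.0103,0,1,0,0,0,-0.0048,0.0112,0,1,0,0,0,-0.0029,0.0119,0,1,0,0,0,-0.0009,0.0122,0,1,0,0,0,0.001,0.0122,0,1]

```text
t: 35.33
tool_pos: [0.522, -0.0415, 0.0966]
tool_rot: [-1.007, 2.974, -0.011]
contact_force: [-2.3, -19.9, 0.2]
opening: 0.0186
```

drive_tool:
  moves: [0,0,0,0,0,0,1,0,0,0,0,0,0,1,0,0,0,0,0,0,1,0,0,0,0,0,0,1,0,0,0,0,0,0,1]

```text
t: 35.95
tool_pos: [0.522, -0.0417, 0.0966]
tool_rot: [-1.009, 2.974, -0.01]
contact_force: [0.2, -7.0, 1.1]
opening: 0.0188
```

It's at the closed stop: measured (0.522, -0.0417), predicted (0.5214, -0.0416). Releasing and backing off upward.

drive_tool:
  moves: [0,0,0,0,0,0,0.3,0,0,0,0,0,0,0.3,0,0,0,0,0,0,0.3,0,0,0,0,0,0.03,0.3,0,0,0,0,0,0.05,0.3]

```text
t: 36.58
tool_pos: [0.5194, -0.0387, 0.1732]
tool_rot: [1.008, -2.971, -0.004]
contact_force: [1.0, 0.1, -0.3]
opening: 0.0598
```

drive_tool:
  moves: [0,0,-9,0.005,0.03,0.05,0.3,0,0,-9,0.005,0.03,0.04,0.3,0,0,-9,0.005,0.03,0.03,0.3,0,0,-9,0.005,0.03,0.02,0.3,0,0,-9,0.005,0.01,0,0.3]

```text
t: 37.2
tool_pos: [0.547, 0.0926, 0.3176]
tool_rot: [0.21, 3.13, 0.001]
contact_force: [-0.6, -0.1, 0.3]
opening: 0.0599
```

```bash
python3 look.py f1.png 5
python3 - <<'E'
from h import *
d=np.load("w_last.npz");crop(d['im'],90,100,400,250,2.5,"f2.png")
W=cam("wrist",dict(tool_rot=d['r'],tool_pos=d['p']))
print((proj(W,[[.5214,-.0416,.126],[.586,-.1257,.126]])*1.5).round())
crop(ctrl.get_image("scene"),150,140,390,300,3.3,"f3.png")
E
```

```text
37.45 [0.5458 0.0905 0.3141] jaw 82.59 tz [-1.3e-03 -2.0e-04 -1.0e+00] f [0.4 0.9 0.2] op 0.0597 q [ 0.03 -0.15  1.68 -0.    1.62 -1.41]
[[198. 244.]
 [111. 339.]]
```

View pics/f2.png

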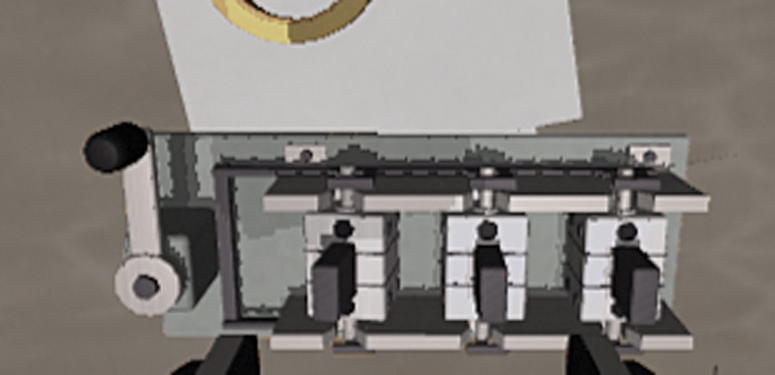

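View pics/f3.png

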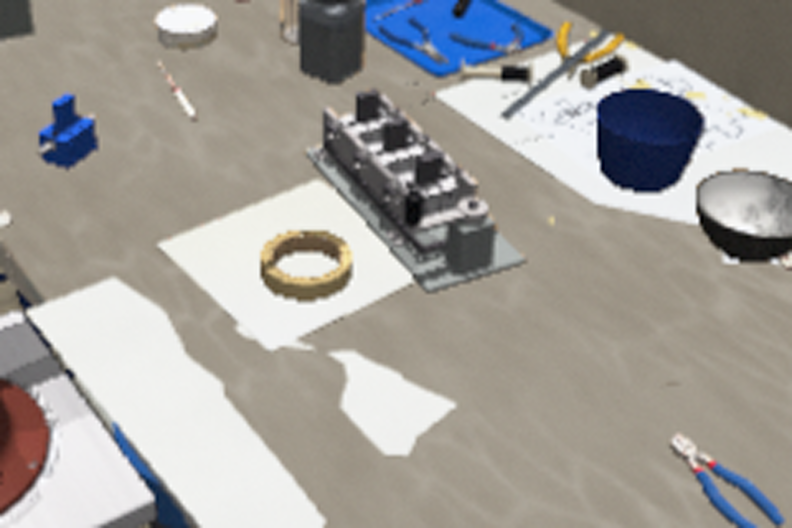

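The hooks cover all the pins, and the chord between the open and closed knob positions is 106 mm, as a full quarter turn of 75 mm needs. Handing in.

Run:
```python
from h import *
print(ctrl.finish_job())
```

```text
the job is handed in; nothing more can be done
None
```

I swung the handle fully open and hung all three silver moulds in the stand, one per slot pair. I then swung the handle closed and handed the job in at about 37.5 s. `finish_job` reports no verdict.

**Checks that held:**
- **Moulds:** each was pressed down with force until it stopped on the slot floors. In the last wrist picture all three hang upright with the hooks over their pins.
- **Handle:** the knob stopped at (0.522, -0.042), where I predicted (0.521, -0.042) for closed. The open and closed positions are 106 mm apart, as a full quarter turn should give.
- **Other things:** the cutters, file, masking roll and blue look-alike show no visible shift, and the arm is well clear of everything.

**Checks that disagreed slightly:** the last wrist picture puts the knob about 2–4 mm from its calculated closed position. At the start the knob was about 5 mm further from the stop than it is now. I put the first down to camera calibration, since the arm met firm resistance (about 20 N) at the stop.

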